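Load the bowl polisher with beads and set it to run

ROBOT

A 7-joint arm with a two-finger parallel gripper is mounted at the origin on the work surface. World frame = base frame: x ahead of the robot, y to its left, z up, the work surface at z = 0. Lengths are in m, angles in rad, forces in N, time in s.
With the tool pointing down it reaches from about 0.425 to 0.925 m from the base axis. Payload 6.8 kg.
Tool frame: the origin (TCP) lies midway between the tips of the shut fingers; the grasp point (between the pads) lies 19 mm behind it (r.grip_depth is the distance from the TCP to the grasp point, in m); z points along the fingers, y is the line along which they close (so a half turn about z gives the same grasp; the last joint's range is limited). The gripper opens to 85 mm and grips with 20 to 120 N. Pads are 22 mm wide; open, the fingers measure 114 mm over their backs; the gripper's body (76 mm by 85 mm) begins 54 mm behind the grasp point. The pads swing forward as they close: fully open they stand 13 mm farther back than shut.
Start: joints at [-1.433, 0.477, 0.022, 1.555, -0.011, 1.109, -0.083], TCP at [0.164, 0.655, 0.231] pointing down, gripper open.
Joint ranges: [-2.96, 2.96], [-0.34, 2.1], [-1.41, 1.46], [0.24, 2.44], [-1.37, 4.51], [0.17, 1.92], [-2.96, 2.96]. Speed limits (rad/s): [2.39, 2.39, 3.14, 3.14, 3.14, 3.14, 3.14].

INTERFACE

Orientations are given as a rotation vector (axis times angle).
In Python, from bench import telemetry, grab_frame, calibration, order, silhouettes, r gives the robot as it stands.
- The arm moves only by the tool apply_moves, never from a script. Its argument "moves" is a list of rows, each a list of 7 numbers: the turn, a rotation vector about the tool's x, y, z scaled (see below), then the shift along the tool's x, y, z scaled (see below), then the opening, from -1 (shut) to 1 (fully open). A call has exactly 8 rows; each row shifts and turns the commanded pose from where the row before left it, along the tool's axes as they then stand; what a row does not reach is not made up. The controller multiplies each number of a shift by 1000 mm and each number of a turn by 6 degrees. A row lasts 1/12 s, in which the tool goes at most 41.7 mm and 7.16 degrees, less where a joint would pass 70% of its speed; a pose out of reach is approached as far as the arm can. A call with a number of a shift or a turn outside -1 to 1 is refused whole. A call with a gripper value outside its range is refused whole. The fingers move at their own pace and stop on an object; "grip_force" is the grip in N (left out, the last holds). Time passes only in rows, so rows that do not move let the fingers close, or fill a call up. It gives the time, the measured TCP pose, the force, the opening and the grip force at its end, in the units of the state.
- telemetry.get_obs(): the state, without advancing time (a new reading comes with each control period).
- grab_frame(name): name is "scene" or "side" or "wrist"; returns the picture (400x640x3 uint8, blue, green, red); there is no depth.
- calibration(name): a dict with "fx", "fy", "cx", "cy" (pixels), "world_from_camera" (4x4, takes a point from camera to world coordinates); the wrist camera has in their place "mount" (4x4, takes a point from camera to tool coordinates, whose origin is the TCP and whose axes are the flange's). Camera axes: x right, y down, z forward; pixel columns grow to the right and rows downward; lengths in m; the calibration is good to about 2 mm. A picture is of the moment at which its call begins: read the wrist's pose just before it. calibration takes no time and is no camera call.
- order.hand_in(): hands the job in; it is judged then, once.
Trained networks look in the newest picture that a camera, given by its name, has taken for a name from the list of things; names that differ only in an ending like _2 or _b are one class to them, and where a whole thing is asked for, a point or a joint stands for the part that bears it (a point fixed in the world has none). Each returns a list of dicts, best first, with "p" (0 to 1); they miss things now and then, are a little off and sometimes report something else, mostly with a low value. They report only what shows in the picture. A call takes as long as a camera call. They do not tell look-alikes from the thing itself.
- silhouettes(thing, camera): "mask" (400x640 bool, what is visible of it) and "extent" ([centre column, centre row, width, height] in pixels, round what is visible of it).
The state is a dict: "clock": time; "joints": joint angles; "qvel": joint speeds; "tau": joint torques, N m; "tcp_pos": TCP position; "orientation": TCP orientation; "contact_force": force on the tool from outside, world axes, zero at the start; "moment": the same for the moment, N m; "grip_width": finger opening in m; "gripper_force": force on a finger pad.
Only numpy, scipy, OpenCV 4.12 (cv2) and the standard library are available. Lean on these libraries where they do the work, as an engineer would, in place of code of your own. Each camera call takes 0.05 s, during which the arm holds its last target. There are 200 camera calls.

TASK

First slide the polisher's lock grip away from the robot to its open end stop, then swing the head to its loading notch and let the sprung plunger drop home there; then use the scoop to move every bead from the trough into the bowl, never touching the beads with the fingers. After that lift the plunger, swing the head to the running notch so that the bowl hangs over the drive drum, let the plunger drop fully home, and only then slide the lock grip back towards the robot to its locked end stop. Stand the scoop back upright in the middle of its pad, and do not disturb the block, hammer and jar.

Things in the scene. Friction and masses are not known exactly. Their poses are not given: they have to be found in the camera images.
- polisher: bowl polisher, a fixed grey machine bed 250 x 350 x 20 mm with a round notched index plate (radius 112 mm, top 47 mm above the table) and a swinging head on top; origin on the table under the head's pivot, z up. A slide track lies 180 mm from the pivot on its +y side
- loading_notch (a point): centre of the loading notch at the plate's top, a radial slot 16 mm wide and 12 mm deep in the rim, 90 mm from the pivot in the polisher's direction +80 degrees (anticlockwise from its x)
- running_notch (a point): centre of the running notch, an equal slot 90 mm from the pivot in the polisher's direction +155 degrees
- drum_top (a point): top centre of the round grey drive drum, radius 55 mm, 52 mm high, 115 mm from the pivot; the bowl hangs over it when the plunger is in the running notch
- head (a joint): angle of the swinging head in rad, anticlockwise from above: 0 with the plunger over the loading notch, 1.309 (75 degrees) over the running notch; stops at -0.10 and 1.41. A flat arm 34 mm wide, top 65 mm above the table, plunger on one end 90 mm from the pivot, bowl on the other end 115 mm from it. Turning it takes 1 to 3 N at the knob; it stays where it is left
- plunger (a joint): lift of the sprung plunger in m, vertical: 0 fully home in a notch, 0.010 with its pin resting on the plate between notches, 0.022 at most. The 10 mm pin with a round tip reaches 10 mm into a notch: lift it more than 10 mm to swing out. A spring pushes it down with 5 N when home, 10 N when up; let go over a notch it drops home, or when the head carries it over one
- knob_top (a point): top centre of the plunger's knob, a round black knob 36 mm in diameter and 28 mm high (top 124 mm above the table when home); below it 22 mm of bare pin down to a collar on the arm. Grasp the knob at its sides. It does not turn in the arm
- bowl_in (a point): centre of the inner floor of the white round bowl fixed on the head, 69 mm above the table; inner radius 58 mm at the floor and 63 mm at the rim, rim 105 mm above the table, wall 4 mm
- lockslide (a joint): travel of the lock slide's grip in m, 0 (open end stop) to 0.080 (locked end stop). It grows in the polisher's -x direction (towards the robot); friction about 2 N, it stays where it is left
- lockslide_top (a point): top centre of the slide's black grip, 20 mm along its travel, 28 mm across it and 40 mm high (top 75 mm above the table, track top 34 mm)
- trough: fixed wooden bead trough along its own x, 310 x 94 mm outside; origin under its centre. Inside 84 mm wide, side walls 30 mm high from the table, floor 5 mm above the table and flat from x = -130 to +130 mm; there both end faces rise, 55 degrees steep, to 35 mm above the table. At the start the beads lie in the -x half, towards the robot
- scoop: sheet-metal scoop, 0.2 kg, standing on its flat underside; origin under the pan's centre. Pan 80 mm along x, 76 mm wide, open at the nose (x = -40 mm), floor 1.5 mm thick, 28 mm side walls from x = -22 mm back, back wall at x = +40 mm. Behind it an upright dark wooden grip centred at x = +51 mm, 22 mm along x, 16 mm along y, from 28 to 110 mm above the underside. It just fits in the trough
- pad: the scoop's fixed black rubber pad, 150 x 110 x 3 mm, origin under its centre
- block: steel bench block 80 x 70 x 35 mm, a bystander
- hammer: hammer 260 mm long lying on the bench, a bystander
- jar: jar with a lid, 64 mm in diameter and 85 mm high, a bystander
- bead0_center (a point): centre of a round silver-coloured metal bead, 22 mm in diameter, 20 g; it rolls. Four to eight beads are present
- bead1_center (a point): centre of another such bead, if present
- bead2_center (a point): centre of another such bead, if present
- bead3_center (a point): centre of another such bead, if present
- bead4_center (a point): centre of another such bead, if present
- bead5_center (a point): centre of another such bead, if present
- bead6_center (a point): centre of another such bead, if present
- bead7_center (a point): centre of another such bead, if present
Not all that is in view belongs to the job. What is shaped like the scoop but green is not meant.

How it is judged:
On the way, in this order (a step that is already met when the one before it is completed fails the run):
1. the lock slide is at its open end stop (value of joint lockslide below 0.005 m), for 0.2 s.
2. the plunger is home in the loading notch (value of joint head between -0.07 and 0.07 rad and value of joint plunger below 0.003 m), for 0.2 s.
3. every bead is in the bowl, the plunger still home in the loading notch (all of step 2 and horizontal distance between each of bead0_center, bead1_center, bead2_center, bead3_center, bead4_center, bead5_center, bead6_center, bead7_center and bowl_in below 0.062 m and z of bead0_center in the frame of bowl_in between 0 and 0.04 m and z of bead1_center in the frame of bowl_in between 0 and 0.04 m and z of bead2_center in the frame of bowl_in between 0 and 0.04 m and z of bead3_center in the frame of bowl_in between 0 and 0.04 m and z of bead4_center in the frame of bowl_in between 0 and 0.04 m and z of bead5_center in the frame of bowl_in between 0 and 0.04 m and z of bead6_center in the frame of bowl_in between 0 and 0.04 m and z of bead7_center in the frame of bowl_in between 0 and 0.04 m), for 0.2 s.
4. the plunger is home in the running notch with every bead in the bowl (value of joint head between 1.239 and 1.379 rad and value of joint plunger below 0.003 m and horizontal distance between each of bead0_center, bead1_center, bead2_center, bead3_center, bead4_center, bead5_center, bead6_center, bead7_center and bowl_in below 0.062 m and z of bead0_center in the frame of bowl_in between 0 and 0.04 m and z of bead1_center in the frame of bowl_in between 0 and 0.04 m and z of bead2_center in the frame of bowl_in between 0 and 0.04 m and z of bead3_center in the frame of bowl_in between 0 and 0.04 m and z of bead4_center in the frame of bowl_in between 0 and 0.04 m and z of bead5_center in the frame of bowl_in between 0 and 0.04 m and z of bead6_center in the frame of bowl_in between 0 and 0.04 m and z of bead7_center in the frame of bowl_in between 0 and 0.04 m), for 0.2 s.
5. the slide is at its locked end stop (all of step 4 and value of joint lockslide above 0.075 m), for 0.2 s.
At the end, for the whole second after the job is handed in: The head is within 0.07 rad of the running notch with the plunger home (lift under 3 mm), every bead present lies in the bowl, the slide is within 5 mm of its locked end stop, and the scoop stands upright (within 0.12 rad) on its pad, its centre within 45 mm of the pad's, at rest and released (all of step 5 and horizontal distance between scoop and pad below 0.045 m and angle between scoop's own z axis and vertical below 0.12 rad and height (world z) of scoop below 0.02 m and linear speed of scoop below 0.02 m/s); the robot touches nothing.
It fails at once if a bead is touched by the fingers (contact force between the fingers and bead0 above 0.5 N or contact force between the fingers and bead1 above 0.5 N or contact force between the fingers and bead2 above 0.5 N or contact force between the fingers and bead3 above 0.5 N or contact force between the fingers and bead4 above 0.5 N or contact force between the fingers and bead5 above 0.5 N or contact force between the fingers and bead6 above 0.5 N or contact force between the fingers and bead7 above 0.5 N).
It fails at once if the block, hammer or jar is disturbed (moved over 30 mm) (distance of any of block, hammer, jar from where it was at the start of the episode above 0.03 m).
Of bead0, bead1, bead2, bead3, bead4, bead5, bead6, bead7 only 4 to 8 are there at a start; the rules pass over those that are not, and their reading is None.
At some moment in a run one of scoop may be knocked a few centimetres aside while the robot is not near it.
It also fails if it takes over 200 s, if anything falls off the work surface, if the arm or the gripper's body presses on something with over 40 N, if the wrist force passes 120 N, or if a joint passes its speed limit or range.

## Working session

There is one attempt and no reset: what is moved stays moved. The work goes in short steps, Python scripts to look and compute and a tool call to move; the robot and the scene stay as the last step left them, time stands still between calls to the robot, and variables do not carry over. Pictures are saved under pics/ and viewed, at most 14 in all, crops included, and the job is handed in when it is done.

Besides the shell and the picture viewer there is one more tool, called in YAML: its name, and indented under it one key for each argument. apply_moves: Moves the arm, as the interface text tells. Its arguments: {"type":"object","properties":{"moves":{"type":"array"},"grip_force":{"type":"number"}},"required":["moves"]}

```bash
ls; mkdir -p pics
python3 - <<'E'
from bench import telemetry, grab_frame, calibration, order, silhouettes, r
import cv2,numpy as np
for n in("scene","side"):
    f=grab_frame(n); cv2.imwrite(f"pics/{n}0.png",f)
    c=calibration(n); print(n,c)
print(calibration("wrist"))
o=telemetry.get_obs(); print(o)
print(r.grip_depth,[a for a in dir(r) if a[0]!='_'])
E
```

```text
pics
scene {'fx': 519.2588601540602, 'fy': 519.2588601540602, 'cx': 319.5861692473829, 'cy': 197.24672326055494, 'world_from_camera': array([[-0.56072404,  0.44365849, -0.69911064,  1.91349148],
       [ 0.82783919,  0.3171679 , -0.46269514,  0.80589809],
       [ 0.01645683, -0.83819548, -0.54512156,  1.18827159],
       [ 0.        ,  0.        ,  0.        ,  1.        ]])}
side {'fx': 436.37989529518586, 'fy': 436.37989529518586, 'cx': 322.8134790501076, 'cy': 199.97532873298746, 'world_from_camera': array([[ 0.72958245, -0.42979372,  0.53196505, -0.26515751],
       [-0.68369857, -0.47691757,  0.55236392, -0.89419898],
       [ 0.01630093, -0.76669876, -0.64180004,  1.02654286],
       [ 0.        ,  0.        ,  0.        ,  1.        ]])}
{'fx': 300.44431648040603, 'fy': 300.44431648040603, 'cx': 322.2233106213601, 'cy': 196.53663195575226, 'mount': array([[-1.26541331e-03, -9.50476562e-01, -3.10793667e-01,
         7.97227508e-02],
       [ 9.99999061e-01, -1.03907140e-03, -8.93837732e-04,
        -5.22757173e-04],
       [ 5.26635003e-04, -3.10794506e-01,  9.50476984e-01,
        -1.41762799e-01],
       [ 0.00000000e+00,  0.00000000e+00,  0.00000000e+00,
         1.00000000e+00]])}
{'clock': 0.1, 'joints': array([-1.4330961 ,  0.47772234,  0.02234403,  1.55633207, -0.01149976,
        1.1093177 , -0.08308418]), 'qvel': array([-0.00132734, -0.00272084, -0.00206558, -0.00402334, -0.00070981,
        0.00092268, -0.00055276]), 'tau': array([ 4.85429628e-03, -5.97764111e+01,  1.61395557e+00, -2.81953043e+01,
        1.28432052e-02,  5.08487632e-03, -9.76160123e-06]), 'tcp_pos': array([0.1641317 , 0.65419434, 0.23042835]), 'orientation': array([-3.85066233e-01, -3.11782096e+00,  2.59054242e-03]), 'contact_force': array([-0.10201097,  0.03459952, -0.42066083]), 'moment': array([-0.02667864, -0.05806753, -0.02372688]), 'gripper_force': 0.0, 'grip_width': 0.0853008767399605}
0.0187 ['Unreachable', 'grip_depth']
```

View pics/scene0.png

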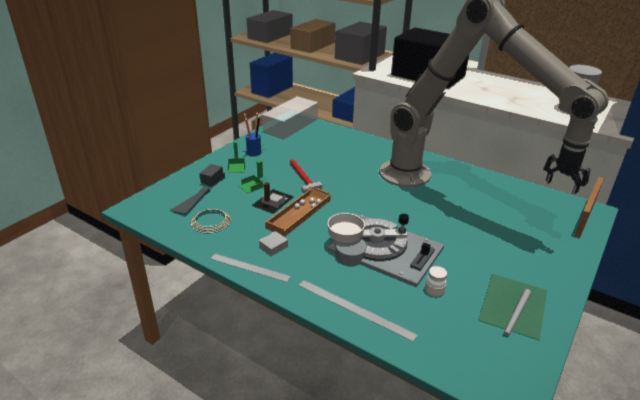

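View pics/side0.png

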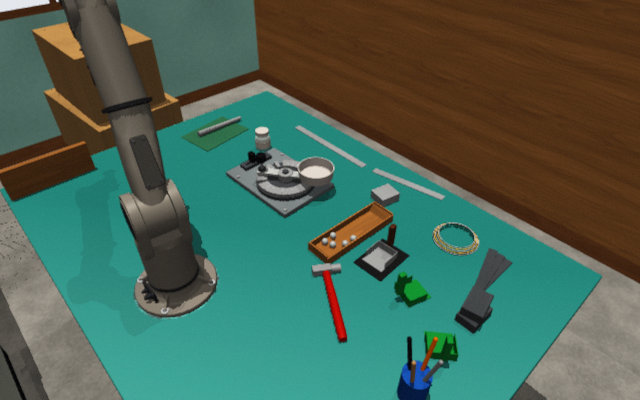

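The scene shows the polisher at (375,240), bowl at (346,228), knob at (403,218), slide grip at (425,250), trough at (300,210), scoop on its pad at (270,198) with two green decoys. Side view agrees.

```bash
cat > h.py <<'E'
from bench import telemetry, grab_frame, calibration, order, silhouettes, r
import cv2,numpy as np
from scipy.spatial.transform import Rotation as R
from scipy.optimize import minimize
def cam(n,obs=None):
    c=calibration(n); K=np.array([[c['fx'],0,c['cx']],[0,c['fy'],c['cy']],[0,0,1]])
    if n=='wrist':
        T=np.eye(4);T[:3,:3]=R.from_rotvec(obs['orientation']).as_matrix();T[:3,3]=obs['tcp_pos'];T=T@c['mount']
    else: T=c['world_from_camera']
    return K,T
def proj(P,K,T):
    q=(np.atleast_2d(P)-T[:3,3])@T[:3,:3]; q=q/q[:,2:]; return (q@K.T)[:,:2]
def onplane(uv,z,K,T):
    d=np.linalg.solve(K,np.array([uv[0],uv[1],1.])); d=T[:3,:3]@d; s=(z-T[2,3])/d[2]; return T[:3,3]+s*d
def hull(P,K,T,shape=(400,640)):
    m=np.zeros(shape,np.uint8); cv2.fillConvexPoly(m,cv2.convexHull(np.round(proj(P,K,T)*16).astype(np.int32)),1,shift=4); return m>0
def box(sx,sy,z0,z1,cx=0,cy=0):
    return np.array([[cx+a*sx/2,cy+b*sy/2,z] for a in(-1,1) for b in(-1,1) for z in(z0,z1)])
def place(P,p):
    c,s=np.cos(p[2]),np.sin(p[2]); Q=P.copy(); Q[:,0]=p[0]+c*P[:,0]-s*P[:,1]; Q[:,1]=p[1]+s*P[:,0]+c*P[:,1]; return Q
def fit(parts,masks,p0,steps=(.02,.02,.2)):
    # parts: list of convex point sets; masks: list of (mask,K,T)
    def cost(p):
        t=0
        for m,K,T in masks:
            h=np.zeros((400,640),bool)
            for P in parts: h|=hull(place(P,p),K,T)
            t+=1-(h&m).sum()/max(1,(h|m).sum())
        return t
    S=np.array([p0]+[np.array(p0)+np.eye(3)[i]*steps[i] for i in range(3)])
    best=minimize(cost,p0,method='Nelder-Mead',options=dict(initial_simplex=S,maxiter=200,xatol=1e-4,fatol=1e-4))
    return best.x,best.fun
E
python3 - <<'E'
from h import *
import pickle
D={}
for n in("scene","side"):
    grab_frame(n);K,T=cam(n)
    for th in("polisher","lockslide_top","knob_top","bowl_in","scoop","trough","pad","bead0_center","drum_top","block","hammer","jar"):
        s=silhouettes(th,n); D[n,th]=s
        print(n,th,[(round(x['p'],2),[int(v) for v in x['extent']],int(x['mask'].sum()),onplane(x['extent'][:2],{'knob_top':.11,'lockslide_top':.055,'bowl_in':.09}.get(th,.02),K,T)[:2].round(3).tolist()) for x in s[:8]])
pickle.dump(D,open('D.pkl','wb'))
E
```

```text
scene polisher [(0.96, [385, 247, 113, 74], 5276, [0.553, 0.195])]
scene lockslide_top [(0.51, [426, 249, 13, 14], 94, [0.519, 0.333])]
scene knob_top []
scene bowl_in [(0.85, [367, 228, 83, 31], 1559, [0.576, 0.126])]
scene scoop [(0.81, [235, 157, 18, 28], 314, [0.362, -0.695]), (0.73, [250, 177, 18, 31], 389, [0.46, -0.518]), (0.66, [271, 193, 24, 27], 333, [0.508, -0.364])]
scene trough [(0.87, [297, 212, 61, 48], 1304, [0.559, -0.194]), (0.7, [386, 252, 120, 79], 5395, [0.575, 0.21])]
scene pad [(0.81, [273, 202, 39, 20], 232, [0.555, -0.318])]
scene bead0_center [(0.59, [386, 246, 117, 69], 5259, [0.547, 0.195])]
scene drum_top [(0.64, [384, 252, 117, 77], 5349, [0.577, 0.205]), (0.37, [369, 228, 83, 30], 1521, [0.484, 0.09])]
scene block [(0.95, [273, 243, 27, 24], 471, [0.769, -0.149]), (0.36, [369, 229, 82, 29], 1497, [0.49, 0.091])]
scene hammer []
scene jar [(0.49, [386, 251, 119, 81], 5483, [0.571, 0.207])]
side polisher [(0.62, [280, 182, 108, 70], 4408, [0.521, 0.156])]
side lockslide_top []
side knob_top [(0.54, [261, 156, 10, 14], 108, [0.497, 0.229])]
side bowl_in [(0.96, [295, 167, 79, 32], 1308, [0.563, 0.112])]
side scoop [(0.91, [380, 246, 32, 46], 772, [0.546, -0.321]), (0.75, [441, 345, 34, 30], 729, [0.396, -0.659]), (0.67, [412, 288, 35, 31], 750, [0.489, -0.496]), (0.56, [280, 180, 106, 71], 4589, [0.529, 0.166])]
side trough [(0.68, [350, 230, 84, 61], 2184, [0.528, -0.205])]
side pad [(0.67, [379, 258, 53, 46], 579, [0.506, -0.353])]
side bead0_center []
side drum_top [(0.71, [280, 179, 103, 69], 4469, [0.53, 0.168])]
side block [(0.97, [386, 195, 32, 22], 447, [0.758, -0.166]), (0.68, [280, 183, 102, 68], 4525, [0.519, 0.151]), (0.3, [292, 167, 76, 34], 1320, [0.618, 0.198])]
side hammer [(0.97, [329, 300, 36, 80], 888, [0.28, -0.362]), (0.26, [260, 157, 8, 16], 99, [0.564, 0.339])]
side jar [(0.66, [263, 139, 12, 22], 335, [0.654, 0.435]), (0.48, [261, 158, 6, 14], 106, [0.564, 0.327])]
```

apply_moves:
  moves:
    - [0, 0, -0.8, 0, 0, 0, 1]
    - [0, 0, -0.8, 0, 0, 0, 1]
    - [0, 0, -0.75, 0, 0, 0, 1]
    - [0, 0, 0, -0.022, -0.031, -0.009, 1]
    - [0, 0, 0, -0.022, -0.031, -0.009, 1]
    - [0, 0, 0, -0.022, -0.031, -0.009, 1]
    - [0, 0, 0, -0.022, -0.031, -0.009, 1]
    - [0, 0, 0, -0.022, -0.031, -0.009, 1]

```text
clock: 2.07
tcp_pos: [0.2752, 0.4982, 0.2768]
orientation: [-0.001, 3.141, 0.0]
contact_force: [1.2, 0.1, -0.4]
grip_width: 0.0854
gripper_force: 0.0
```

apply_moves:
  moves:
    - [0, 0, 0, -0.022, -0.031, -0.009, 1]
    - [0, 0, 0, -0.022, -0.031, -0.009, 1]
    - [0, 0, 0, -0.022, -0.031, -0.009, 1]
    - [0, 0, 0, -0.022, -0.031, -0.009, 1]
    - [0, 0, 0, -0.022, -0.031, -0.009, 1]
    - [0, 0, 0, -0.022, -0.031, -0.009, 1]
    - [0, 0, 0, -0.022, -0.031, -0.009, 1]
    - [0, 0, 0, 0, 0, 0, 1]

```text
clock: 2.73
tcp_pos: [0.4339, 0.2755, 0.3417]
orientation: [0.018, 3.137, 0.0]
contact_force: [-0.7, -0.1, 0.2]
grip_width: 0.0853
gripper_force: 0.0
```

Run:
```python
from h import *
o=telemetry.get_obs(); o=telemetry.get_obs();f=grab_frame('wrist'); cv2.imwrite('pics/w1.png',f)
print(o['clock'],o['tcp_pos'],o['orientation'],o['joints'],np.abs(o['qvel']).max())
```

```text
2.7333 [0.43392391 0.27549751 0.34172796] [1.81937330e-02 3.13664414e+00 9.59063450e-06] [-0.86422506  0.11025656  0.19318637  1.80249563 -0.01918231  1.22711631
  0.89340214] 0.10606909249631147
```

View pics/w1.png

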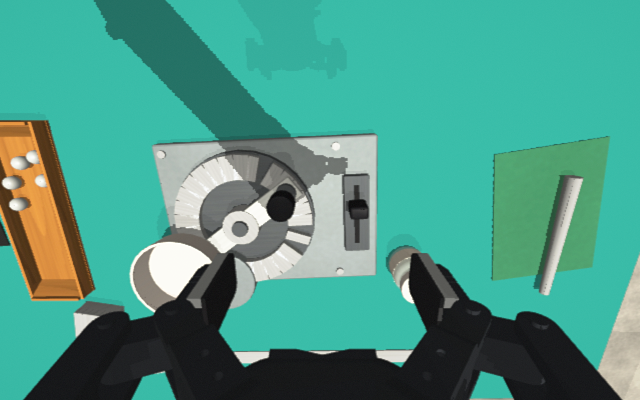

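The wrist view shows bed corners at (153,146), (376,133), (377,275), the pivot near (240,228), knob (285,203), slide grip (357,209), bowl (173,275), and five beads near (12-40,156-204).

Run:
```python
from h import *
o=telemetry.get_obs();K,T=cam('wrist',o)
def P(u,v,z): return onplane((u,v),z,K,T).round(4)
c=[P(153,146,.02),P(376,133,.02),P(377,275,.02)]
print('corners',c,np.linalg.norm(c[0]-c[1]),np.linalg.norm(c[1]-c[2]))
for n,(u,v,z) in dict(platec=(244.5,216,.047),hub=(240,228,.07),knobtop=(281,206,.124),knobtop2=(281,206,.134),collar=(293,178,.065),grip=(357,207,.075),track0=(357,175,.034),track1=(357,249,.034),bowl=(173,277,.105),bead=(18,162,.016),b2=(40,181,.016),b3=(18,204,.016)).items(): print(n,P(u,v,z))
f=grab_frame('wrist'); cr=f[120:330,130:390]; cv2.imwrite('pics/w1c.png',cv2.resize(cr,None,fx=3,fy=2.8,interpolation=cv2.INTER_CUBIC))
for th in('lockslide_top','knob_top','bowl_in','trough','polisher'):
    for x in silhouettes(th,'wrist')[:2]: print(th,x['p'],x['extent'])
```

```text
corners [array([0.4195, 0.0188, 0.02  ]), array([0.4031, 0.3601, 0.02  ]), array([0.6511, 0.3735, 0.02  ])] 0.34169379567091934 0.24836175228887397
platec [0.5256 0.1564 0.047 ]
hub [0.5356 0.1544 0.07  ]
knobtop [0.4815 0.2256 0.124 ]
knobtop2 [0.4779 0.2271 0.134 ]
collar [0.4605 0.2362 0.065 ]
grip [0.5019 0.328  0.075 ]
track0 [0.4648 0.3315 0.034 ]
track1 [0.5917 0.3349 0.034 ]
bowl [0.5964 0.0604 0.105 ]
bead [ 0.4432 -0.2005  0.016 ]
b2 [ 0.4744 -0.1753  0.016 ]
b3 [ 0.5132 -0.2234  0.016 ]
lockslide_top 0.62 [213.6, 246.8, 172.1, 136.2]
lockslide_top 0.61 [359.4, 209.7, 22.7, 19.8]
knob_top 0.95 [279.5, 208.6, 32.3, 32.0]
knob_top 0.67 [251.7, 224.8, 247.7, 180.3]
bowl_in 0.35 [402.0, 275.8, 24.4, 56.1]
trough 0.84 [44.0, 213.9, 87.9, 182.9]
polisher 0.66 [250.2, 221.9, 247.1, 180.2]
```

View pics/w1c.png

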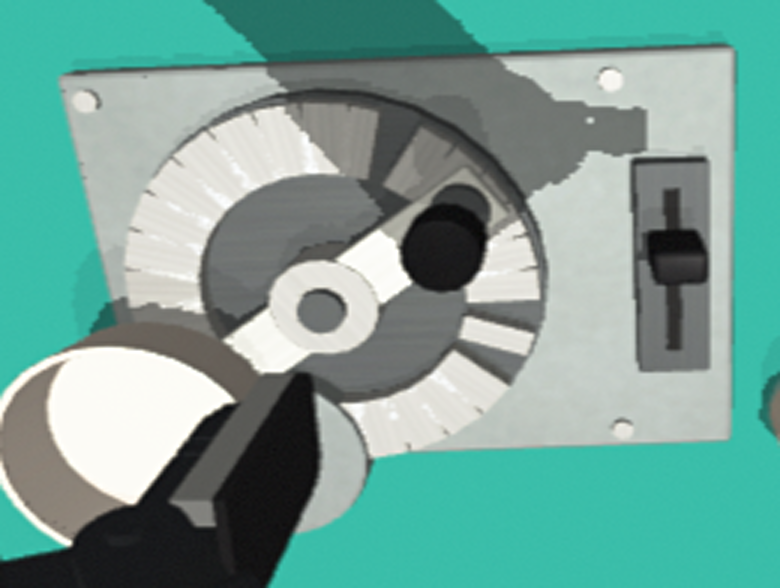

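Crop: loading notch slot at crop (500,340), running notch at (395,150), plunger between them, slide grip well towards the locked end.

apply_moves:
  moves:
    - [0, 0, 0, -0.004, 0.007, 0.035, -1]
    - [0, 0, 0, -0.004, 0.007, 0.035, -1]
    - [0, 0, 0, -0.004, 0.007, 0.035, -1]
    - [0, 0, 0, -0.004, 0.007, 0.035, -1]
    - [0, 0, 0, -0.004, 0.007, 0.035, -1]
    - [0, 0, 0, -0.004, 0.007, 0.035, -1]
    - [0, 0, 0, -0.004, 0.007, 0.035, -1]
    - [0, 0, 0, 0, 0.004, 0.0, -1]

```text
clock: 3.75
tcp_pos: [0.4522, 0.3346, 0.0875]
orientation: [0.004, -3.133, 0.012]
contact_force: [-0.8, -1.0, 0.5]
grip_width: -0.0002
gripper_force: 0.0
```

Run:
```python
from h import *
o=telemetry.get_obs();K,T=cam('wrist',o);f=grab_frame('wrist'); cv2.imwrite('pics/w2.png',f)
print(o['tcp_pos'],o['orientation'],o['grip_width'],o['contact_force'])
```

```text
[0.45224936 0.33462688 0.0875074 ] [ 0.00440229 -3.13297296  0.01170801] -0.00016544906671632799 [-0.76308309 -1.0053121   0.52835555]
```

View pics/w2.png

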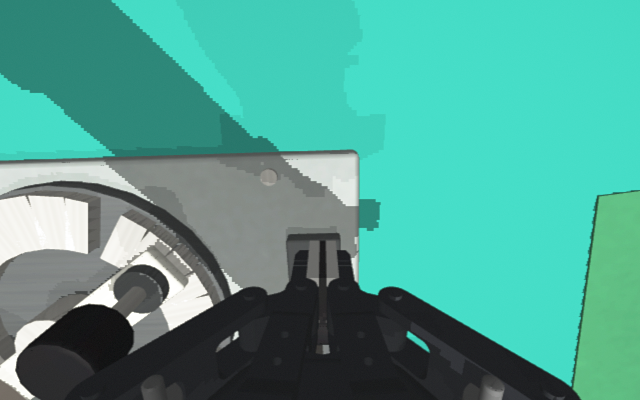

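Fingers are shut, just before the track end at (315,235), grip hidden behind them; the slide's side is as computed.

apply_moves:
  moves:
    - [0, 0, 0, 0, -0.002, 0.015, -1]
    - [0, 0, 0, 0, -0.002, 0.015, -1]
    - [0, 0, 0, 0, 0, 0.006, -1]
    - [0, 0, 0, 0, 0, 0, -1]
    - [0, 0, 0, -0.008, 0, 0, -1]
    - [0, 0, 0, -0.008, 0, 0, -1]
    - [0, 0, 0, -0.008, 0, 0, -1]
    - [0, 0, 0, -0.008, 0, 0, -1]

```text
clock: 4.47
tcp_pos: [0.4902, 0.3322, 0.0594]
orientation: [0.0, 3.14, 0.002]
contact_force: [0.3, 0.1, 0.4]
grip_width: -0.0001
gripper_force: 0.0
```

apply_moves:
  moves:
    - [0, 0, 0, -0.008, 0, 0, -1]
    - [0, 0, 0, -0.008, 0, 0, -1]
    - [0, 0, 0, -0.008, 0, 0, -1]
    - [0, 0, 0, -0.006, 0, 0, -1]
    - [0, 0, 0, -0.006, 0, 0, -1]
    - [0, 0, 0, -0.006, 0, 0, -1]
    - [0, 0, 0, 0, 0, 0, -1]
    - [0, 0, 0, 0, 0, 0, -1]

```text
clock: 5.13
tcp_pos: [0.5311, 0.3313, 0.0582]
orientation: [0.001, 3.141, -0.001]
contact_force: [-0.8, -0.3, -0.3]
grip_width: -0.0
gripper_force: 0.0
```

apply_moves:
  moves:
    - [0, 0, 0, -0.004, 0, 0, -1]
    - [0, 0, 0, -0.004, 0, 0, -1]
    - [0, 0, 0, -0.004, 0, 0, -1]
    - [0, 0, 0, 0, 0, 0, -1]
    - [0, 0, 0, 0, 0, 0, -1]
    - [0, 0, 0, 0, 0, 0, -1]
    - [0, 0, 0, 0, 0, 0, -1]
    - [0, 0, 0, 0, 0, 0, -1]

```text
clock: 5.8
tcp_pos: [0.5425, 0.3318, 0.0584]
orientation: [-0.0, 3.141, 0.0]
contact_force: [-0.4, -0.4, -0.4]
grip_width: 0.0001
gripper_force: 0.0
```

Run:
```python
from h import *
o=telemetry.get_obs();K,T=cam('wrist',o);f=grab_frame('wrist'); g=grab_frame('scene');s=grab_frame('side')
a=cv2.resize(g[190:290,320:460],(560,400),interpolation=cv2.INTER_CUBIC)
cv2.imwrite('pics/w3.png',a)
print(o['tcp_pos'],o['orientation'],o['contact_force'])
```

```text
[0.54251827 0.33178561 0.0584267 ] [-2.80222615e-04  3.14116405e+00  1.84702414e-04] [-0.37493431 -0.42704095 -0.40283091]
```

View pics/w3.png

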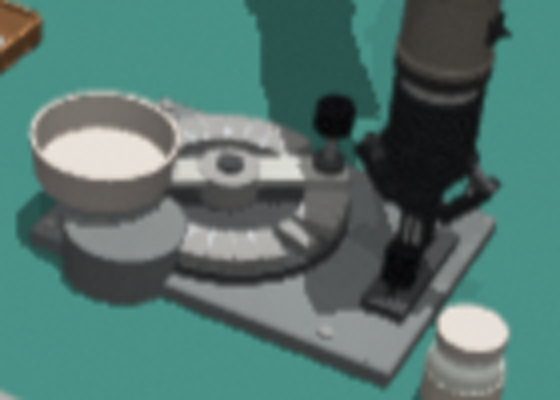

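The crop shows the fingers behind the black grip (405,265), grip near the far end of its track.

apply_moves:
  moves:
    - [0, 0, 0, -0.004, 0, 0, -1]
    - [0, 0, 0, -0.004, 0, 0, -1]
    - [0, 0, 0, 0, 0, 0, -1]
    - [0, 0, 0, 0, 0, 0, -1]
    - [0, 0, 0, 0, 0, 0, -1]
    - [0, 0, 0, 0, 0, 0, -1]
    - [0, 0, 0, 0, 0, 0, -1]
    - [0, 0, 0, 0, 0, 0, -1]

```text
clock: 6.62
tcp_pos: [0.5504, 0.3318, 0.0583]
orientation: [-0.0, 3.141, 0.0]
contact_force: [0.9, -0.1, -0.6]
grip_width: -0.0002
gripper_force: 0.0
```

apply_moves:
  moves:
    - [0, 0, 0, -0.003, 0, 0, -1]
    - [0, 0, 0, -0.003, 0, 0, -1]
    - [0, 0, 0, 0, 0, 0, -1]
    - [0, 0, 0, 0, 0, 0, -1]
    - [0, 0, 0, 0, 0, 0, -1]
    - [0, 0, 0, 0, 0, 0, -1]
    - [0, 0, 0, 0, 0, 0, -1]
    - [0, 0, 0, 0, 0, 0, -1]

```text
clock: 7.28
tcp_pos: [0.5533, 0.3321, 0.0579]
orientation: [0.002, -3.136, 0.002]
contact_force: [-7.7, -0.4, 6.1]
grip_width: -0.0004
gripper_force: 4.3
```

apply_moves:
  moves:
    - [0, 0, 0, -0.004, 0, 0, -1]
    - [0, 0, 0, 0, 0, 0, -1]
    - [0, 0, 0, 0, 0, 0, -1]
    - [0, 0, 0, 0, 0, 0, -1]
    - [0, 0, 0, 0.01, 0, -0.0, -1]
    - [0, 0, 0, 0.015, 0, -0.0, -1]
    - [0, 0, 0, 0, 0, -0.04, 1]
    - [0, 0, 0, 0, 0, -0.04, 1]

```text
clock: 7.95
tcp_pos: [0.5329, 0.3309, 0.1368]
orientation: [0.002, -3.137, 0.006]
contact_force: [1.1, 1.4, 0.7]
grip_width: 0.0231
gripper_force: 0.0
```

apply_moves:
  moves:
    - [0, 0, 0, 0.0, 0, -0.04, 1]
    - [0, 0, 0, 0.02, -0.03, -0.02, 1]
    - [0, 0, 0, 0.02, -0.03, -0.02, 1]
    - [0, 0, 0, 0.02, -0.03, -0.02, 1]
    - [0, 0, 0, 0.02, -0.03, -0.02, 1]
    - [0, 0, 0, 0, 0, 0, 1]
    - [0, 0, 0, 0, 0, 0, 1]
    - [0, 0, 0, 0, 0, 0, 1]

```text
clock: 8.62
tcp_pos: [0.4558, 0.2122, 0.2587]
orientation: [-0.0, 3.14, 0.002]
contact_force: [-0.4, 0.6, -0.5]
grip_width: 0.0854
gripper_force: 0.0
```

Run:
```python
from h import *
o=telemetry.get_obs();f=grab_frame('wrist'); cv2.imwrite('pics/w4.png',f)
print(o['tcp_pos'],o['orientation'],o['contact_force'])
import pickle; pickle.dump(o,open('o4.pkl','wb'))
```

```text
[0.45576309 0.21217689 0.25866437] [-1.43781361e-04  3.14031377e+00  1.83648704e-03] [-0.36743727  0.59625258 -0.5229522 ]
```

View pics/w4.png

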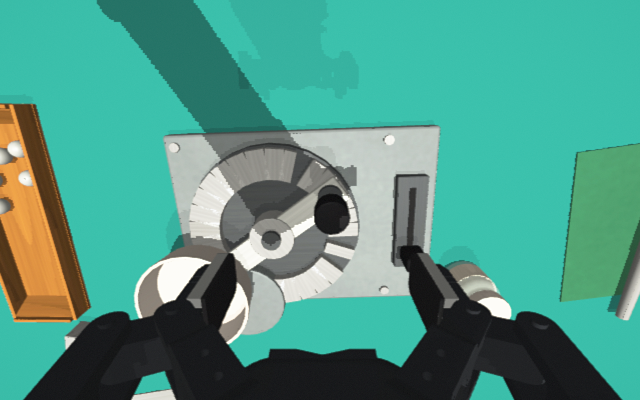

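The slide grip now sits at the far end of its track (408,258); knob at (331,214), plate spans columns 190-357, hub (272,238).

Run:
```python
from h import *
import pickle
o=pickle.load(open('o4.pkl','rb'));K,T=cam('wrist',o)
P=lambda u,v,z: onplane((u,v),z,K,T).round(4)
E=np.array([P(u,v,.047)[:2] for u,v in((190,225),(357,222),(275,143),(225,160),(325,158),(350,195),(337,275),(197,195))])
from scipy.optimize import least_squares
s=least_squares(lambda p:np.hypot(E[:,0]-p[0],E[:,1]-p[1])-.112,[.53,.154]);print('pivot',s.x,s.fun.round(4))
c=[P(164,136,.02),P(438,125,.02),P(433,297,.02)];print(c,np.linalg.norm(c[0]-c[1]),np.linalg.norm(c[1]-c[2]))
d=c[1]-c[0];print('yaw',np.degrees(np.arctan2(-d[0],d[1])),np.degrees(np.arctan2(*(c[2]-c[1])[[1,0]])))
for x in silhouettes('knob_top','wrist')[:1]+silhouettes('lockslide_top','wrist')[:1]+silhouettes('bowl_in','wrist')[:1]: print(x['p'],x['extent'],[P(*x['extent'][:2],z) for z in(.12,.134)])
print('hub',P(272,238,.08),P(271,240,.065),'bowl rim',P(192,296,.105), 'knobtopface',P(331,214,.134))
for yaw in(2.5,3):
  for a in(80,155):
    t=np.radians(a+yaw); print(yaw,a,s.x+.09*np.array([np.cos(t),np.sin(t)]))
```

```text
pivot [0.53918815 0.14972572] [-0.0046 -0.0051  0.0016 -0.0042  0.0038 -0.0039 -0.008  -0.0067]
[array([0.4207, 0.014 , 0.02  ]), array([0.4077, 0.3548, 0.02  ]), array([0.6591, 0.3772, 0.02  ])] 0.3410478558794938 0.25239595876321
yaw 2.1845193029553305 5.091667378791053
0.76 [332.4, 214.4, 39.8, 39.1] [array([0.4866, 0.2217, 0.12  ]), array([0.4811, 0.2212, 0.134 ])]
0.65 [413.1, 257.1, 26.1, 23.5] [array([0.5349, 0.3071, 0.12  ]), array([0.527 , 0.3023, 0.134 ])]
0.84 [243.7, 260.0, 211.2, 162.2] [array([0.5381, 0.1286, 0.12  ]), array([0.53  , 0.1328, 0.134 ])]
hub [0.5321 0.1525 0.08  ] [0.5421 0.1484 0.065 ] bowl rim [0.5939 0.0603 0.105 ] knobtopface [0.4806 0.2199 0.134 ]
2.5 80 [0.55093551 0.23895575]
2.5 155 [0.45603899 0.18416722]
3 80 [0.55015639 0.23905487]
3 155 [0.4557416  0.18344031]
```

apply_moves:
  moves:
    - [0, 0, 0, 0.005, 0, 0, -1]
    - [0, 0, 0, 0.005, 0, 0, -1]
    - [0, 0, 0, 0.006, 0.0, 0.02, -1]
    - [0, 0, 0, 0, 0, 0.035, -1]
    - [0, 0, 0, 0, 0, 0.035, -1]
    - [0, 0, 0, 0, 0, 0.035, -1]
    - [0, 0, 0, 0, 0, 0.028, -1]
    - [0, 0, 0, 0, 0, 0, -1]

```text
clock: 9.48
tcp_pos: [0.4354, 0.2101, 0.1005]
orientation: [0.002, -3.133, 0.009]
contact_force: [-1.5, -0.1, 0.3]
grip_width: 0.0001
gripper_force: 0.0
```

apply_moves:
  moves:
    - [0, 0, 0, 0, 0, 0, -1]
    - [0, 0, 0, -0.004, 0.002, 0, -1]
    - [0, 0, 0, -0.004, 0.002, 0, -1]
    - [0, 0, 0, -0.004, 0.002, 0, -1]
    - [0, 0, 0, -0.004, 0.002, 0, -1]
    - [0, 0, 0, -0.004, 0.002, 0, -1]
    - [0, 0, 0, -0.004, 0.002, 0, -1]
    - [0, 0, 0, -0.004, 0.002, 0, -1]

```text
clock: 10.15
tcp_pos: [0.4647, 0.2267, 0.1052]
orientation: [0.003, -3.136, 0.001]
contact_force: [-11.0, 0.1, 1.9]
grip_width: -0.0
gripper_force: 4.6
```

apply_moves:
  moves:
    - [0, 0, 0, -0.004, 0.002, 0, -1]
    - [0, 0, 0, -0.004, 0.002, 0, -1]
    - [0, 0, 0, -0.004, 0.002, 0, -1]
    - [0, 0, 0, -0.004, 0.001, 0, -1]
    - [0, 0, 0, -0.004, 0.001, 0, -1]
    - [0, 0, 0, -0.004, 0.001, 0, -1]
    - [0, 0, 0, -0.004, 0, 0, -1]
    - [0, 0, 0, -0.004, 0, 0, -1]

```text
clock: 10.82
tcp_pos: [0.4966, 0.2372, 0.1049]
orientation: [0.006, -3.137, -0.002]
contact_force: [-10.3, 3.9, 5.1]
grip_width: -0.0002
gripper_force: 5.8
```

Run:
```python
from h import *
o=telemetry.get_obs(); g=grab_frame('scene')
cv2.imwrite('pics/s5.png',cv2.resize(g[190:290,320:460],(560,400),interpolation=cv2.INTER_CUBIC))
print(o['tcp_pos'],o['contact_force'])
```

```text
[0.49659797 0.23715183 0.10490127] [-10.34596385   3.87958814   5.0723961 ]
```

View pics/s5.png

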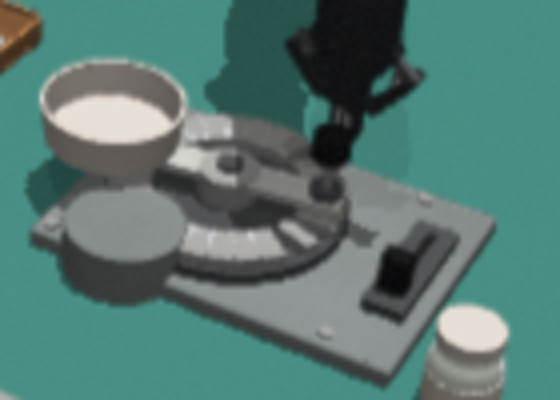

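The crop shows the head turned, knob (332,145) still short of the loading notch slot (300,235).

apply_moves:
  moves:
    - [0, 0, 0, -0.003, 0.001, 0, -1]
    - [0, 0, 0, -0.003, 0, 0, -1]
    - [0, 0, 0, -0.003, 0, 0, -1]
    - [0, 0, 0, -0.003, 0, 0, -1]
    - [0, 0, 0, -0.003, 0, 0, -1]
    - [0, 0, 0, 0, 0, 0, -1]
    - [0, 0, 0, 0, 0, 0, -1]
    - [0, 0, 0, 0, 0, 0, -1]

```text
clock: 11.53
tcp_pos: [0.5148, 0.2357, 0.1056]
orientation: [0.0, 3.141, 0.0]
contact_force: [-0.3, 0.2, 0.4]
grip_width: 0.0002
gripper_force: 0.0
```

apply_moves:
  moves:
    - [0, 0, 0, -0.003, 0, 0, -1]
    - [0, 0, 0, -0.003, 0, 0, -1]
    - [0, 0, 0, -0.003, 0, 0, -1]
    - [0, 0, 0, 0, 0, 0, -1]
    - [0, 0, 0, 0, 0, 0, -1]
    - [0, 0, 0, 0, 0, 0, -1]
    - [0, 0, 0, 0, 0, 0, -1]
    - [0, 0, 0, 0, 0, 0, -1]

```text
clock: 12.2
tcp_pos: [0.5234, 0.2357, 0.1053]
orientation: [-0.0, 3.141, -0.0]
contact_force: [-0.9, -0.7, 0.0]
grip_width: 0.0003
gripper_force: 0.0
```

Run:
```python
from h import *
o=telemetry.get_obs(); g=grab_frame('scene')
cv2.imwrite('pics/s6.png',cv2.resize(g[190:290,320:460],(560,400),interpolation=cv2.INTER_CUBIC))
print(o['tcp_pos'],o['contact_force'])
```

```text
[0.52343919 0.2356974  0.10532746] [-0.86111479 -0.73926352  0.03357081]
```

View pics/s6.png

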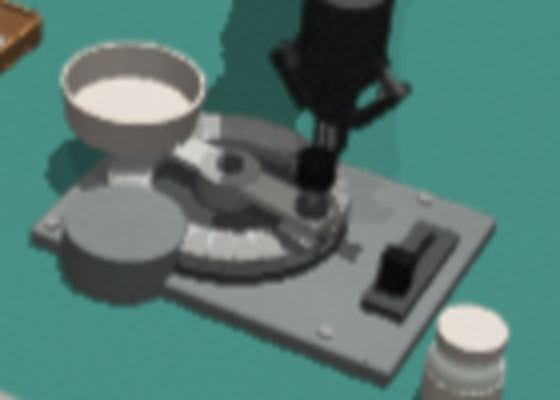

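Knob is at (316,168), the arm about to cover the notch; a bit more.

apply_moves:
  moves:
    - [0, 0, 0, -0.003, 0, 0, -1]
    - [0, 0, 0, -0.003, 0, 0, -1]
    - [0, 0, 0, 0, 0, 0, -1]
    - [0, 0, 0, 0, 0, 0, -1]
    - [0, 0, 0, 0, 0, 0, -1]
    - [0, 0, 0, 0, 0, 0, -1]
    - [0, 0, 0, 0, 0, 0, -1]
    - [0, 0, 0, 0, 0, 0, -1]

```text
clock: 12.92
tcp_pos: [0.5274, 0.236, 0.105]
orientation: [0.002, -3.138, 0.001]
contact_force: [-6.3, 0.3, 4.0]
grip_width: -0.0001
gripper_force: 3.2
```

apply_moves:
  moves:
    - [0, 0, 0, -0.003, 0, 0, -1]
    - [0, 0, 0, -0.003, 0, 0, -1]
    - [0, 0, 0, 0, 0, 0, -1]
    - [0, 0, 0, 0, 0, 0, -1]
    - [0, 0, 0, 0, 0, 0, -1]
    - [0, 0, 0, 0, 0, 0, -1]
    - [0, 0, 0, 0, 0, 0, -1]
    - [0, 0, 0, 0, 0, 0, -1]

```text
clock: 13.58
tcp_pos: [0.5279, 0.2363, 0.1039]
orientation: [0.004, -3.127, 0.004]
contact_force: [-20.7, 0.7, 11.6]
grip_width: -0.0001
gripper_force: 10.4
```

apply_moves:
  moves:
    - [0, 0, 0, 0.015, 0, 0, -1]
    - [0, 0, 0, 0.02, 0, -0.01, -1]
    - [0, 0, 0, 0.01, 0, -0.038, 1]
    - [0, 0, 0, 0.01, 0, -0.038, 1]
    - [0, 0, 0, 0.01, -0.01, -0.038, 1]
    - [0, 0, 0, 0, -0.02, -0.034, 1]
    - [0, 0, 0, 0, -0.02, -0.034, 1]
    - [0, 0, 0, 0, -0.035, 0, 1]

```text
clock: 14.25
tcp_pos: [0.4737, 0.154, 0.3044]
orientation: [-0.007, 3.131, 0.011]
contact_force: [2.6, 0.1, 0.6]
grip_width: 0.0722
gripper_force: 0.0
```

apply_moves:
  moves:
    - [0, 0, 0, 0, -0.04, 0, 1]
    - [0, 0, 0, 0, -0.04, 0, 1]
    - [0, 0, 0, 0, -0.04, 0, 1]
    - [0, 0, 0, 0, -0.04, 0, 1]
    - [0, 0, 0, 0, -0.04, 0, 1]
    - [0, 0, 0, 0, 0, 0, 1]
    - [0, 0, 0, 0, 0, 0, 1]
    - [0, 0, 0, 0, 0, 0, 1]

```text
clock: 14.92
tcp_pos: [0.4707, -0.0489, 0.2974]
orientation: [0.0, 3.141, 0.001]
contact_force: [0.6, 0.3, -0.2]
grip_width: 0.0855
gripper_force: 0.0
```

Run:
```python
from h import *
import pickle
o=telemetry.get_obs();f=grab_frame('wrist'); g=grab_frame('scene'); s=grab_frame('side')
print(o['tcp_pos'],o['orientation'])
pickle.dump((o,f,g,s),open('o7.pkl','wb')); cv2.imwrite('pics/w7.png',f)
C={n:cam(n,o) for n in('wrist','scene','side')}
for th in('knob_top','bowl_in','scoop','trough','pad','bead0_center'):
  for n in C:
    print(th,n,[(round(x['p'],2),x['extent']) for x in silhouettes(th,n)[:3]])
```

```text
[ 0.47065903 -0.0488576   0.29742731] [6.57605608e-05 3.14116069e+00 6.78959244e-04]
knob_top wrist [(0.73, [559.9, 242.5, 46.8, 35.7]), (0.58, [480.7, 208.2, 285.8, 195.4])]
knob_top scene [(0.64, [398.7, 233.9, 10.2, 11.7])]
knob_top side []
bowl_in wrist [(0.83, [460.4, 208.9, 243.7, 108.5]), (0.64, [560.1, 241.9, 48.5, 31.9])]
bowl_in scene [(0.84, [370.0, 225.4, 67.8, 51.9]), (0.61, [418.8, 255.9, 6.0, 13.5])]
bowl_in side [(0.77, [294.3, 170.7, 57.6, 51.8]), (0.24, [280.6, 181.4, 103.8, 72.8])]
scoop wrist [(0.9, [27.3, 168.4, 53.0, 65.2])]
scoop scene [(0.85, [250.2, 176.7, 23.9, 36.0]), (0.73, [272.1, 195.6, 26.2, 26.3])]
scoop side [(0.85, [439.6, 346.3, 36.6, 32.8]), (0.84, [414.8, 289.6, 38.0, 35.8]), (0.8, [380.9, 247.4, 33.1, 41.6])]
trough wrist [(0.77, [213.5, 196.1, 88.4, 208.3])]
trough scene [(0.65, [297.9, 212.3, 66.1, 46.4])]
trough side [(0.57, [351.0, 231.8, 83.4, 61.3])]
pad wrist [(0.81, [128.0, 187.8, 92.9, 100.1])]
pad scene [(0.64, [272.8, 201.4, 33.3, 19.0])]
pad side [(0.89, [381.1, 259.7, 56.1, 40.8])]
bead0_center wrist []
bead0_center scene []
bead0_center side []
```

View pics/w7.png

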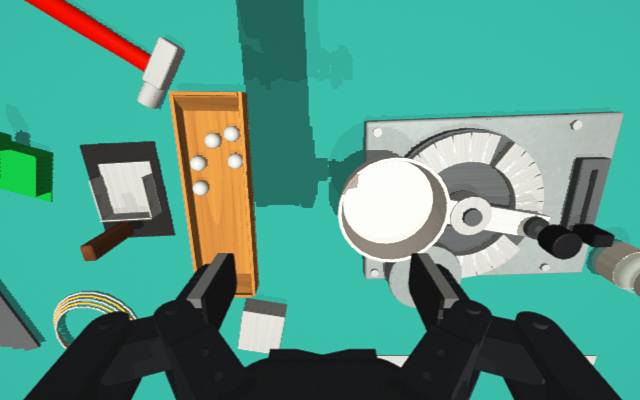

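The wrist view shows 5 beads at (232,133),(213,141),(235,160),(197,163),(200,188); trough corners (170,94),(245,92),(256,296); scoop pan at (127,190) with nose up-image (towards robot), handle base (133,228), top (88,250); head over the loading notch with bowl at (395,208).

Run:
```python
from h import *
import pickle
o,f,g,s=pickle.load(open('o7.pkl','rb'))
C={n:cam(n,o) for n in('wrist','scene','side')}
K,T=C['wrist']; P=lambda u,v,z: onplane((u,v),z,K,T).round(4)
# knob triangulation
def tri(obs):
    A=[];b=[]
    for n,uv in obs:
        K,T=C[n]; p0=onplane(uv,0,K,T);p1=onplane(uv,.3,K,T);d=(p1-p0)/np.linalg.norm(p1-p0);M=np.eye(3)-np.outer(d,d);A.append(M);b.append(M@p0)
    return np.linalg.lstsq(np.vstack(A),np.hstack(b),rcond=None)
x=tri([('wrist',(559.9,242.5)),('scene',(398.7,233.9))]);print('knob mid',x[0],x[1])
print('hub',P(473,216,.08),'bowl rim',P(393,208,.105))
c=[P(170,94,.035),P(245,92,.035),P(256,297,.035)];print('trough corners',c,np.linalg.norm(c[0]-c[1]),np.linalg.norm(c[1]-c[2]))
m=[]
for n,pick in(('scene',0),('side',0)):
    for e in silhouettes('trough',n)[:1]: m.append((e['mask'],*C[n]))
print('trough fit',fit([box(310,94,0,35)/1000],m,[.54,-.2,.05]))
for e in silhouettes('trough','wrist')[:1]: print('wrist fit',fit([box(310,94,0,33)/1000],[(e['mask'],K,T)],[.54,-.2,.05]))
ms=[]
for n in('scene','side'):
    for e in silhouettes('scoop',n):
        if abs(e['extent'][0]-(272 if n=='scene' else 381))<8: ms.append((e['mask'],*C[n]))
parts=[box(80,76,3,31)/1000,box(22,16,31,113,51,0)/1000]
for y0 in(-.4,0,.4): print('scoop fit',len(ms),fit(parts,ms,[.52,-.34,y0]))
for n in('wrist','side'):
    for e in silhouettes('pad',n)[:1]: print('pad',n,[fit([box(150,110,0,3)/1000],[(e['mask'],*C[n])],[.52,-.34,y0]) for y0 in (.1,)])
print('beads',[P(u,v,.016)[:2].tolist() for u,v in((232,133),(213,141),(235,160),(197,163),(200,188))])
print('pad corners',[P(u,v,.003) for u,v in((80,146),(157,142),(174,232))])
print('handle top',P(88,252,.113))
```

```text
knob mid [0.55936366 0.24136497 0.10664645] [1.73300149e-07]
hub [0.5349 0.1441 0.08  ] bowl rim [0.5145 0.0343 0.105 ]
trough corners [array([ 0.3854, -0.2433,  0.035 ]), array([ 0.3831, -0.1476,  0.035 ]), array([ 0.6909, -0.1551,  0.035 ])] 0.09572763446361765 0.3078913607102349
trough fit (array([ 0.53625832, -0.20494024,  0.00768606]), np.float64(0.23268200057252042))
wrist fit (array([ 0.53628363, -0.20059335, -0.01235712]), np.float64(0.2024142990529545))
scoop fit 2 (array([ 0.52364078, -0.33911362,  0.14868784]), np.float64(0.4701693976998885))
scoop fit 2 (array([ 0.522011  , -0.33797503,  0.09886015]), np.float64(0.48235452384867195))
scoop fit 2 (array([ 0.52204405, -0.33856791,  0.14584229]), np.float64(0.4748648648648649))
pad wrist [(array([ 0.52623839, -0.34288117,  0.04603212]), np.float64(0.6146492337972727))]
pad side [(array([ 0.52476723, -0.34377401,  0.03903688]), np.float64(0.5384615384615384))]
beads [[0.4364, -0.1746], [0.4474, -0.2022], [0.4743, -0.1739], [0.4786, -0.2286], [0.5158, -0.2291]]
pad corners [array([ 0.4561, -0.4003,  0.003 ]), array([ 0.4505, -0.2878,  0.003 ]), array([ 0.5925, -0.2852,  0.003 ])]
handle top [ 0.5681 -0.3345  0.113 ]
```

apply_moves:
  moves:
    - [0, 0, 0, -0.012, -0.0355, 0.003, 1]
    - [0, 0, 0, -0.012, -0.0355, 0.003, 1]
    - [0, 0, 0, -0.012, -0.0355, 0.003, 1]
    - [0, 0, 0, -0.012, -0.0355, 0.003, 1]
    - [0, 0, 0, -0.012, -0.0355, 0.003, 1]
    - [0, 0, 0, -0.012, -0.0355, 0.003, 1]
    - [0, 0, 0, -0.012, -0.0355, 0.003, 1]
    - [0, 0, 0, -0.012, -0.0355, 0.003, 1]

```text
clock: 16.98
tcp_pos: [0.5671, -0.3347, 0.2728]
orientation: [0.002, -3.141, -0.0]
contact_force: [0.3, 0.4, 0.2]
grip_width: 0.085
gripper_force: 0.0
```

apply_moves:
  moves:
    - [0, 0, 0, 0, 0, 0.015, 1]
    - [0, 0, 0, 0, 0, 0.015, 1]
    - [0, 0, 0, 0, 0, 0.0, 1]
    - [0, 0, 0, 0, 0, 0, 1]
    - [0, 0, 0, 0, 0, 0, 1]
    - [0, 0, 0, 0, 0, 0, 1]
    - [0, 0, 0, 0, 0, 0, 1]
    - [0, 0, 0, 0, 0, 0, 1]

```text
clock: 17.65
tcp_pos: [0.5669, -0.333, 0.2442]
orientation: [-0.001, 3.14, -0.001]
contact_force: [1.0, -0.9, 0.4]
grip_width: 0.0852
gripper_force: 0.0
```

Run:
```python
from h import *
import pickle
_,f7,g7,s7=pickle.load(open('o7.pkl','rb'))
o=telemetry.get_obs();f=grab_frame('wrist'); g=grab_frame('scene')
print(o['tcp_pos'],o['orientation'])
pickle.dump((o,f),open('o8.pkl','wb'))
im=np.zeros((600,800,3),np.uint8)
im[:400,:640]=f
im[400:,:400]=cv2.resize(f7[180:280,440:640],(400,200),interpolation=cv2.INTER_CUBIC)
im[400:,400:]=cv2.resize(g[210:260,350:450],(400,200),interpolation=cv2.INTER_CUBIC)
cv2.imwrite('pics/w8.png',im)
```

```text
[ 0.56691822 -0.33299295  0.24419869] [-1.28030065e-03  3.14022927e+00 -5.08615758e-04]
```

View pics/w8.png

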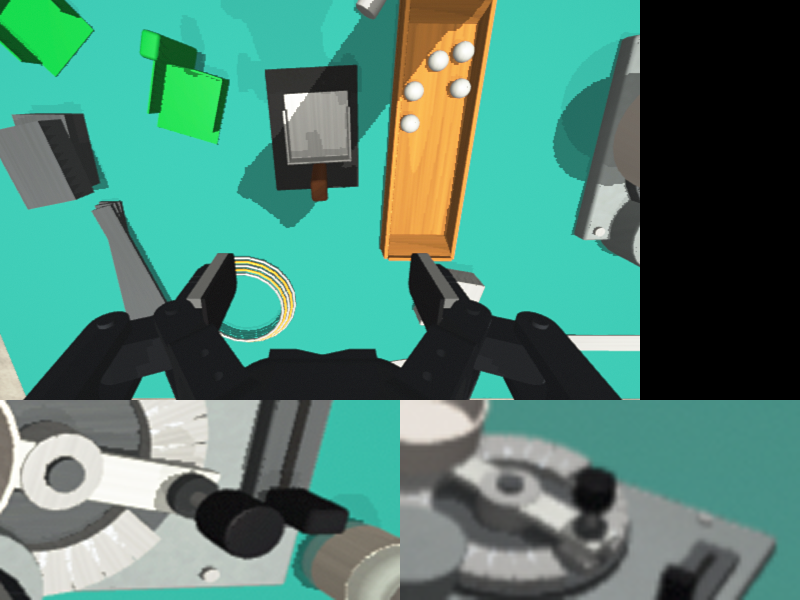

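Run:
```python
from h import *
import pickle
o7,f7,g7,s7=pickle.load(open('o7.pkl','rb'))
C={n:cam(n,o7) for n in('wrist','scene','side')}
pv=np.array([.535,.149])
for nm,a,l in(('home',82.8,0),('home-',80.9,0),('stop lifted',77,.01)):
    t=np.radians(a);xy=pv+.09*np.array([np.cos(t),np.sin(t)])
    k=[[*xy,.11+l],[*xy,.124+l],[*xy,.096+l],[*xy,.07],[*(pv+.106*np.array([np.cos(t),np.sin(t)])),.047]]
    print(nm,proj(k,*C['wrist']).round(0).tolist(),proj(k,*C['scene']).round(0).tolist())
t=np.radians(82.8);print('slot',proj([[*(pv+.095*np.array([np.cos(t),np.sin(t)])),.047]],*C['scene']))
# scoop
o,f=pickle.load(open('o8.pkl','rb'));K,T=cam('wrist',o);P=lambda u,v,z: onplane((u,v),z,K,T).round(4)
print('nose',P(283,94,.005),P(349,92,.005),'backtop',P(284,163,.031),P(354,160,.031))
print('handle top',P(319,192,.113), 'bot',P(319,168,.031))
print('pad',[P(u,v,.003) for u,v in((266,70),(356,66),(358,187),(275,190))])
print('trough +x end',P(385,258,.035),P(456,261,.035),'walls',P(395,100,.03),P(487,100,.03),P(388,200,.03),P(466,200,.03),'insidefoot',P(390,238,.005),P(446,235,.005))
print('beads',[P(u,v,.016)[:2].tolist() for u,v in((463,50),(438,60),(459,88),(413,91),(410,123))])
```

```text
home [[562.0, 234.0], [571.0, 239.0], [553.0, 229.0], [539.0, 221.0], [539.0, 216.0]] [[400.0, 231.0], [400.0, 228.0], [399.0, 234.0], [399.0, 240.0], [402.0, 247.0]]
home- [[561.0, 236.0], [570.0, 242.0], [552.0, 231.0], [538.0, 223.0], [538.0, 218.0]] [[399.0, 231.0], [400.0, 228.0], [399.0, 235.0], [398.0, 240.0], [401.0, 248.0]]
stop lifted [[565.0, 245.0], [574.0, 250.0], [556.0, 239.0], [536.0, 227.0], [536.0, 223.0]] [[398.0, 230.0], [399.0, 226.0], [398.0, 233.0], [397.0, 241.0], [400.0, 248.0]]
slot [[399.18005945 245.80256703]]
nose [ 0.4824 -0.3809  0.005 ] [ 0.4802 -0.3018  0.005 ] backtop [ 0.5611 -0.3797  0.031 ] [ 0.5574 -0.2959  0.031 ]
handle top [ 0.5719 -0.3369  0.113 ] bot [ 0.5672 -0.3377  0.031 ]
pad [array([ 0.4556, -0.4001,  0.003 ]), array([ 0.4513, -0.2942,  0.003 ]), array([ 0.5993, -0.2864,  0.003 ]), array([ 0.6034, -0.3968,  0.003 ])]
trough +x end [ 0.6873 -0.2512  0.035 ] [ 0.6918 -0.1571  0.035 ] walls [ 0.4892 -0.2518  0.03  ] [ 0.4892 -0.1481  0.03  ] [ 0.6083 -0.2516  0.03  ] [ 0.6083 -0.154   0.03  ] insidefoot [ 0.6729 -0.2392  0.005 ] [ 0.6683 -0.1616  0.005 ]
beads [[0.4362, -0.1766], [0.4464, -0.2033], [0.4761, -0.1755], [0.4793, -0.2284], [0.5155, -0.2286]]
```

The composite shows the scoop pan corners (283,94),(349,92), handle top (319,192); pin gap in the crops matches the plunger being home.

apply_moves:
  moves:
    - [0, 0, -0.38, 0, 0, 0, 1]
    - [0, 0, 0, -0.005, -0.004, 0.03, 1]
    - [0, 0, 0, 0, 0, 0.036, 1]
    - [0, 0, 0, 0, 0, 0.036, 1]
    - [0, 0, 0, 0, 0, 0.036, 1]
    - [0, 0, 0, 0, 0, 0.028, 1]
    - [0, 0, 0, 0, 0, 0.01, 1]
    - [0, 0, 0, 0, 0, 0, 1]

```text
clock: 18.42
tcp_pos: [0.5702, -0.3359, 0.0647]
orientation: [0.063, -3.137, -0.003]
contact_force: [-0.3, 0.4, 0.9]
grip_width: 0.0853
gripper_force: 0.0
```

apply_moves:
  moves:
    - [0, 0, 0, 0, 0, 0, -1]
    - [0, 0, 0, 0, 0, 0, -1]
    - [0, 0, 0, 0, 0, 0, -1]
    - [0, 0, 0, 0, 0, 0, -1]
    - [0, 0, 0, 0, 0, 0, -1]
    - [0, 0, 0, 0, 0, 0, -1]
    - [0, 0, 0, 0, 0, 0, -1]
    - [0, 0, 0, 0, 0, 0, -1]
  grip_force: 60

```text
clock: 19.08
tcp_pos: [0.5723, -0.3372, 0.0682]
orientation: [-0.063, 3.14, -0.001]
contact_force: [-0.5, 1.9, 6.4]
grip_width: 0.0155
gripper_force: 58.9
```

apply_moves:
  moves:
    - [0, 0, 0, 0, 0, -0.02, -1]
    - [0, 0, 0, 0, 0, -0.035, -1]
    - [0, 0, 0.57, 0, 0, -0.03, -1]
    - [0, 0, 0, -0.0126, 0.0272, 0, -1]
    - [0, 0, 0, -0.0126, 0.0272, 0, -1]
    - [0, 0, 0, -0.0126, 0.0272, 0, -1]
    - [0, 0, 0, -0.0126, 0.0272, 0, -1]
    - [0, 0, 0, -0.0126, 0.0272, 0, -1]

```text
clock: 19.75
tcp_pos: [0.6373, -0.2006, 0.1518]
orientation: [-0.031, -3.14, -0.001]
contact_force: [0.0, 0.2, -2.8]
grip_width: 0.0154
gripper_force: 58.9
```

apply_moves:
  moves:
    - [0, 0, 0, 0, 0, 0.02, -1]
    - [0, 0, 0, 0, 0, 0.01, -1]
    - [0, 0, 0, 0, 0, 0, -1]
    - [0, 0, 0, 0, 0, 0, -1]
    - [0, 0, 0, 0, 0, 0, -1]
    - [0, 0, 0, 0, 0, 0, -1]
    - [0, 0, 0, 0, 0, 0, -1]
    - [0, 0, 0, 0, 0, 0, -1]

```text
clock: 20.42
tcp_pos: [0.6375, -0.2028, 0.123]
orientation: [0.032, 3.14, -0.0]
contact_force: [-0.1, -1.0, -2.4]
grip_width: 0.0153
gripper_force: 58.9
```

Run:
```python
from h import *
import pickle
o=telemetry.get_obs();f=grab_frame('wrist'); print(o['tcp_pos'],o['orientation'],o['grip_width'],o['contact_force'])
pickle.dump((o,f),open('o9.pkl','wb')); cv2.imwrite('pics/w9.png',f)
```

```text
[ 0.63746801 -0.20284475  0.12297666] [ 3.21224027e-02  3.14047196e+00 -2.50882962e-04] 0.01530894469458066 [-0.09724504 -0.95749245 -2.44554516]
```

View pics/w9.png

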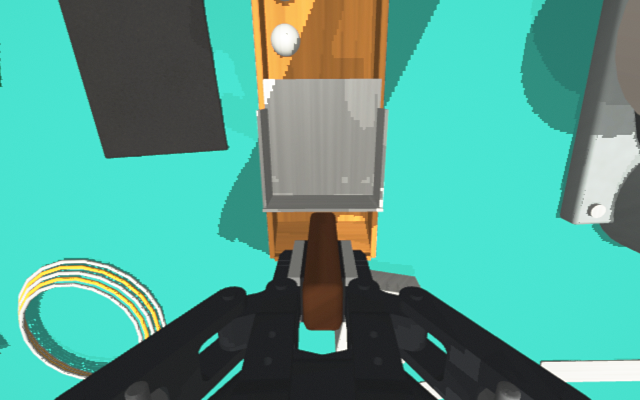

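The pan hovers centred over the trough: nose corners (262,80),(380,79); trough outer edges columns 253-389 near row 40; one bead ahead at (285,40).

Run:
```python
from h import *
import pickle
o,f=pickle.load(open('o9.pkl','rb'));K,T=cam('wrist',o);P=lambda u,v,z: onplane((u,v),z,K,T).round(4)
print('nose',P(262.5,80,.058),P(380.5,79,.058),'back',P(264,210,.058),P(382,210,.058))
print('wall',P(254,30,.03),P(388,30,.03),'end',P(271,257,.035),P(376,257,.035))
b,g,rr=[f[:,:,i].astype(int) for i in range(3)]
m=(rr-b>50)&(rr>110)
for v in(20,30,50,65,225,235): 
    u=np.where(m[v,200:440])[0]+200; print(v,u.min(),u.max(),P(u.min(),v,.03)[:2],P(u.max(),v,.03)[:2])
```

```text
nose [ 0.5457 -0.24    0.058 ] [ 0.5467 -0.1642  0.058 ] back [ 0.6347 -0.2463  0.058 ] [ 0.6366 -0.1596  0.058 ]
wall [ 0.5115 -0.2483  0.03  ] [ 0.5136 -0.1552  0.03  ] end [ 0.6866 -0.2488  0.035 ] [ 0.6886 -0.1584  0.035 ]
20 253 387 [ 0.5054 -0.2485] [ 0.5074 -0.1561]
30 253 386 [ 0.5115 -0.249 ] [ 0.5135 -0.1565]
50 255 385 [ 0.5241 -0.2488] [ 0.5261 -0.1567]
65 256 385 [ 0.5339 -0.249 ] [ 0.5359 -0.1563]
225 268 376 [ 0.6588 -0.2501] [ 0.6608 -0.1585]
235 268 376 [ 0.6682 -0.2508] [ 0.6701 -0.1582]
```

apply_moves:
  moves:
    - [0, 0, 0, 0, -0.001, 0.012, -1]
    - [0, 0, 0, 0, 0, 0.012, -1]
    - [0, 0, 0, 0, 0, 0.012, -1]
    - [0, 0, 0, 0, 0, 0.01, -1]
    - [0, 0, 0, 0, 0, 0.004, -1]
    - [0, 0, 0, 0, 0, 0.002, -1]
    - [0, 0, 0, 0, 0, 0, -1]
    - [0, 0, 0, 0, 0, 0, -1]

```text
clock: 21.13
tcp_pos: [0.6372, -0.203, 0.0701]
orientation: [-0.031, -3.141, -0.001]
contact_force: [-1.4, 1.4, 1.4]
grip_width: 0.0154
gripper_force: 59.5
```

apply_moves:
  moves:
    - [0, 0, 0, 0, 0, 0.001, -1]
    - [0, 0, 0, 0, 0, 0.0, -1]
    - [0, 0, 0, 0, 0, 0.0, -1]
    - [0, 0, 0, 0, 0, 0, -1]
    - [0, 0, 0, 0, 0, 0, -1]
    - [0, 0, 0, 0, 0, 0, -1]
    - [0, 0, 0, 0, 0, 0, -1]
    - [0, 0, 0, 0, 0, 0, -1]

```text
clock: 21.8
tcp_pos: [0.6374, -0.2031, 0.0701]
orientation: [0.031, 3.141, 0.001]
contact_force: [-3.0, 1.8, 7.6]
grip_width: 0.0156
gripper_force: 60.6
```

apply_moves:
  moves:
    - [0, 0, 0, 0.008, 0, -0.0005, -1]
    - [0, 0, 0, 0.008, 0, 0, -1]
    - [0, 0, 0, 0.008, 0, 0, -1]
    - [0, 0, 0, 0.008, 0, 0, -1]
    - [0, 0, 0, 0.008, 0, 0, -1]
    - [0, 0, 0, 0.008, 0, 0, -1]
    - [0, 0, 0, 0.008, 0, 0, -1]
    - [0, 0, 0, 0.008, 0, 0, -1]

```text
clock: 22.47
tcp_pos: [0.573, -0.202, 0.0701]
orientation: [0.031, 3.14, -0.0]
contact_force: [1.9, 1.3, 6.6]
grip_width: 0.0151
gripper_force: 60.5
```

apply_moves:
  moves:
    - [0, 0, 0, 0.008, 0, 0, -1]
    - [0, 0, 0, 0.008, 0, 0, -1]
    - [0, 0, 0, 0.008, 0, 0, -1]
    - [0, 0, 0, 0.008, 0, 0, -1]
    - [0, 0, 0, 0.006, 0, 0, -1]
    - [0, 0, 0, 0.006, 0, 0, -1]
    - [0, 0, 0, 0.006, 0, 0, -1]
    - [0, 0, 0, 0.0, 0, 0, -1]

```text
clock: 23.13
tcp_pos: [0.5222, -0.2011, 0.0701]
orientation: [0.032, 3.141, 0.0]
contact_force: [1.7, -1.1, 5.5]
grip_width: 0.0151
gripper_force: 60.4
```

```bash
cat >> h.py <<'E'
def beads(f,zone=None):
    hsv=cv2.cvtColor(f,cv2.COLOR_BGR2GRAY); g=cv2.medianBlur(hsv,3)
    c=cv2.HoughCircles(g,cv2.HOUGH_GRADIENT,1,10,param1=120,param2=12,minRadius=7,maxRadius=22)
    return [] if c is None else c[0]
E
python3 - <<'E'
from h import *
o=telemetry.get_obs();f=grab_frame('wrist');f2=grab_frame('scene')
print(o['tcp_pos'],o['contact_force'])
K,T=cam('wrist',o)
print([(c.round(0).tolist(),onplane(c[:2],.017,K,T)[:2].round(3).tolist()) for c in beads(f) if c[1]<240 and 200<c[0]<440])
cv2.imwrite('pics/w10.png',f)
E
```

```text
[ 0.52224024 -0.20114023  0.07007443] [ 1.72254249 -1.14986077  5.48739685]
[([288.0, 42.0, 18.0], [0.411, -0.22]), ([372.0, 78.0, 18.0], [0.432, -0.17]), ([266.0, 76.0, 17.0], [0.429, -0.233]), ([322.0, 68.0, 20.0], [0.425, -0.2]), ([350.0, 44.0, 18.0], [0.412, -0.184]), ([392.0, 120.0, 18.0], [0.457, -0.156]), ([372.0, 204.0, 10.0], [0.512, -0.167])]
```

apply_moves:
  moves:
    - [0, 0, 0, 0.006, 0, 0, -1]
    - [0, 0, 0, 0.006, 0, 0, -1]
    - [0, 0, 0, 0.005, 0, 0, -1]
    - [0, 0, 0, 0.004, 0, 0, -1]
    - [0, 0, 0, 0, 0, 0, -1]
    - [0, 0, 0, 0, 0, 0, -1]
    - [0, 0, 0, 0, 0, 0, -1]
    - [0, 0, 0, 0, 0, 0, -1]

```text
clock: 23.9
tcp_pos: [0.5017, -0.2008, 0.07]
orientation: [-0.031, -3.141, -0.0]
contact_force: [2.1, -1.0, 8.5]
grip_width: 0.0153
gripper_force: 60.5
```

Run:
```python
from h import *
o=telemetry.get_obs();f=grab_frame('wrist')
print(o['tcp_pos'],o['contact_force'])
K,T=cam('wrist',o)
print([(c.round(0).tolist(),onplane(c[:2],.017,K,T)[:2].round(3).tolist()) for c in beads(f) if c[1]<240 and 200<c[0]<440])
cv2.imwrite('pics/w11.png',f)
```

```text
[ 0.50173092 -0.20076355  0.07004545] [ 2.09485034 -0.99471593  8.51802615]
[([344.0, 80.0, 19.0], [0.412, -0.186]), ([286.0, 120.0, 18.0], [0.435, -0.223]), ([324.0, 134.0, 18.0], [0.444, -0.199]), ([360.0, 118.0, 18.0], [0.434, -0.176]), ([306.0, 90.0, 20.0], [0.417, -0.21]), ([222.0, 56.0, 21.0], [0.397, -0.259]), ([378.0, 52.0, 21.0], [0.397, -0.166]), ([374.0, 86.0, 12.0], [0.416, -0.168]), ([370.0, 194.0, 15.0], [0.484, -0.169]), ([276.0, 90.0, 13.0], [0.417, -0.228])]
```

apply_moves:
  moves:
    - [0, 0, 0, 0.003, 0, -0.001, -1]
    - [0, 0.4, 0, 0.001, 0, 0, -1]
    - [0, 0.5, 0, 0.0, 0, 0.0, -1]
    - [0, 0.5, 0, 0.0, 0, 0.0, -1]
    - [0, 0.5, 0, 0, 0, 0, -1]
    - [0, 0.5, 0, 0, 0, 0, -1]
    - [0, 0.5, 0, 0, 0, 0, -1]
    - [0, 0.0, 0, 0, 0, 0, -1]

```text
clock: 24.62
tcp_pos: [0.4973, -0.1992, 0.0689]
orientation: [-0.025, -2.832, -0.005]
contact_force: [0.5, -0.2, -3.8]
grip_width: 0.0153
gripper_force: 59.1
```

Run:
```python
from h import *
o=telemetry.get_obs();f=grab_frame('wrist')
print(o['tcp_pos'],o['orientation'],o['contact_force'])
print([(c.round(0).tolist()) for c in beads(f) if c[1]<240 and 200<c[0]<440])
cv2.imwrite('pics/w12.png',f)
```

```text
[ 0.49730498 -0.19923845  0.0689041 ] [-0.02542306 -2.83182681 -0.0053051 ] [ 0.47177148 -0.17108634 -3.75538818]
[[322.0, 186.0, 16.0], [302.0, 158.0, 16.0], [284.0, 192.0, 21.0], [338.0, 162.0, 18.0], [290.0, 182.0, 19.0], [356.0, 182.0, 19.0], [362.0, 190.0, 21.0], [242.0, 96.0, 21.0], [210.0, 76.0, 20.0], [274.0, 234.0, 19.0], [200.0, 30.0, 20.0], [202.0, 94.0, 14.0], [274.0, 86.0, 12.0]]
```

View pics/w12.png

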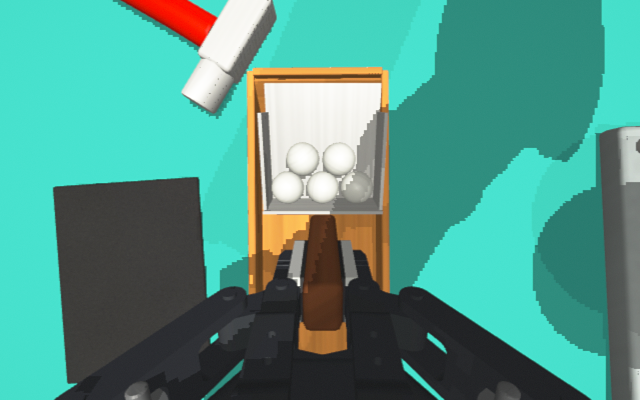

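All five beads lie at the back of the tilted pan: (302,158),(338,162),(287,187),(322,186),(356,185). Lift and carry.

apply_moves:
  moves:
    - [0, 0, 0, 0.004, 0, -0.012, -1]
    - [0, 0, 0, 0.008, 0, -0.025, -1]
    - [0, 0, 0, 0.01, 0, -0.031, -1]
    - [0, 0, 0, 0.01, 0, -0.031, -1]
    - [0, 0, 0, 0.01, 0, -0.031, -1]
    - [0, 0, 0, 0.008, 0, -0.024, -1]
    - [0, 0, 0, 0.003, 0, -0.009, -1]
    - [0, 0, 0, 0, 0, 0, -1]

```text
clock: 25.33
tcp_pos: [0.4964, -0.2013, 0.2445]
orientation: [-0.03, -2.843, -0.005]
contact_force: [0.2, -0.3, -3.7]
grip_width: 0.0156
gripper_force: 59.1
```

apply_moves:
  moves:
    - [0, 0, 0, -0.004, 0.008, -0.0013, -1]
    - [0, 0, 0, -0.008, 0.016, -0.0027, -1]
    - [0, 0, 0, -0.012, 0.024, -0.004, -1]
    - [0, 0, 0, -0.014, 0.027, -0.0047, -1]
    - [0, 0, 0, -0.014, 0.027, -0.0047, -1]
    - [0, 0, 0, -0.014, 0.027, -0.0047, -1]
    - [0, 0, 0, -0.014, 0.027, -0.0047, -1]
    - [0, 0, 0, -0.014, 0.027, -0.0047, -1]

```text
clock: 26.0
tcp_pos: [0.5985, -0.017, 0.2413]
orientation: [-0.027, -2.833, -0.005]
contact_force: [1.5, -0.0, -2.6]
grip_width: 0.0155
gripper_force: 59.1
```

apply_moves:
  moves:
    - [0, 0, 0, -0.012, 0.022, -0.004, -1]
    - [0, 0, 0, -0.009, 0.017, -0.003, -1]
    - [0, 0, 0, -0.005, 0.01, -0.0017, -1]
    - [0, 0, 0, -0.003, 0.004, -0.001, -1]
    - [0, 0, 0, 0, 0, 0, -1]
    - [0, 0, 0, 0, 0, 0, -1]
    - [0, 0, 0, 0, 0, 0, -1]
    - [0, 0, 0, 0, 0, 0, -1]

```text
clock: 26.67
tcp_pos: [0.6303, 0.0312, 0.2449]
orientation: [-0.031, -2.838, -0.004]
contact_force: [-0.7, -1.1, -2.7]
grip_width: 0.0156
gripper_force: 59.1
```

Run:
```python
from h import *
o=telemetry.get_obs();f=grab_frame('wrist')
print(o['tcp_pos'],o['orientation'],o['contact_force'])
K,T=cam('wrist',o)
print([(c.round(0).tolist()) for c in beads(f) if 140<c[1]<240 and 240<c[0]<400])
B=silhouettes('bowl_in','wrist');print([(b['p'],b['extent']) for b in B])
cv2.imwrite('pics/w13.png',f)
t=np.linspace(0,2*np.pi,13)[:-1]
# bowl rim fit: bright/wht rim predicted pixels
for B in((.5155,.035),):
    print(proj(np.c_[B[0]+.067*np.cos(t),B[1]+.067*np.sin(t),0*t+.105],K,T).round(0).tolist())
```

```text
[0.63032217 0.03119532 0.24490167] [-0.0314665  -2.83762549 -0.00399974] [-0.68281906 -1.11697178 -2.71535016]
[[356.0, 186.0, 16.0], [286.0, 186.0, 16.0], [320.0, 186.0, 17.0], [390.0, 170.0, 12.0], [326.0, 224.0, 10.0]]
[(0.95, [410.2, 110.3, 301.5, 117.3]), (0.66, [533.7, 144.4, 57.1, 40.5])]
[[326.0, 178.0], [359.0, 169.0], [383.0, 143.0], [392.0, 109.0], [382.0, 76.0], [357.0, 51.0], [323.0, 43.0], [289.0, 53.0], [265.0, 78.0], [257.0, 112.0], [267.0, 146.0], [292.0, 170.0]]
```

Run:
```python
from h import *
f=cv2.imread('pics/w13.png'); w12=cv2.imread('pics/w12.png')
print('col323',[(v,f[v,323].tolist()) for v in range(28,70,3)])
print('row112',[(u,f[112,u].tolist()) for u in range(240,276,3)],[(u,f[112,u].tolist()) for u in range(376,412,4)])
for n,im in(('12',w12),('13',f)):
    g=im[135:212,260:385]; m=(cv2.cvtColor(g,cv2.COLOR_BGR2GRAY)); c=cv2.HoughCircles(cv2.medianBlur(m,3),cv2.HOUGH_GRADIENT,1,22,param1=80,param2=9,minRadius=14,maxRadius=19)
    print(n,None if c is None else (c[0][:8]+[260,135,0]).round(0).tolist())
d=cv2.absdiff(f,w12)[140:205,265:380].mean(); print(d)
```

```text
col323 [(28, [112, 125, 40]), (31, [112, 124, 41]), (34, [111, 125, 41]), (37, [112, 125, 41]), (40, [112, 125, 41]), (43, [112, 125, 41]), (46, [112, 125, 41]), (49, [124, 137, 89]), (52, [161, 175, 186]), (55, [95, 103, 111]), (58, [97, 103, 111]), (61, [97, 104, 111]), (64, [97, 104, 111]), (67, [97, 105, 111])]
row112 [(240, [184, 206, 62]), (243, [185, 207, 64]), (246, [185, 207, 64]), (249, [171, 191, 59]), (252, [172, 191, 59]), (255, [172, 191, 58]), (258, [152, 167, 99]), (261, [128, 137, 144]), (264, [87, 91, 93]), (267, [88, 91, 92]), (270, [126, 131, 131]), (273, [132, 138, 138])] [(376, [226, 232, 234]), (380, [100, 105, 107]), (384, [125, 133, 137]), (388, [192, 209, 210]), (392, [225, 236, 239]), (396, [136, 136, 132]), (400, [136, 140, 136]), (404, [136, 138, 135]), (408, [135, 137, 132])]
12 [[338.0, 158.0, 16.0], [322.0, 186.0, 16.0], [302.0, 160.0, 16.0], [286.0, 186.0, 15.0], [356.0, 186.0, 17.0]]
13 [[304.0, 160.0, 16.0], [286.0, 186.0, 15.0], [354.0, 186.0, 16.0], [322.0, 184.0, 17.0], [338.0, 158.0, 18.0]]
72.01096989966555
```

apply_moves:
  moves:
    - [0, 0, 0, -0.006, 0.001, 0.015, -1]
    - [0, 0, 0, -0.007, 0.001, 0.018, -1]
    - [0, 0, 0, -0.005, 0.001, 0.015, -1]
    - [0, -0.49, 0, 0.0034, 0, -0.0047, -1]
    - [0, -0.49, 0, 0.0034, 0, -0.0047, -1]
    - [0, -0.49, 0, 0.0034, 0, -0.0047, -1]
    - [0, -0.49, 0, 0.0034, 0, -0.0047, -1]
    - [0, -0.45, 0, 0.0034, 0, -0.0047, -1]

```text
clock: 27.43
tcp_pos: [0.6214, 0.0355, 0.2204]
orientation: [-0.032, -3.093, -0.001]
contact_force: [-0.3, -0.3, -2.8]
grip_width: 0.0154
gripper_force: 59.3
```

apply_moves:
  moves:
    - [0, -0.5, 0, 0.0047, 0, 0.0006, -1]
    - [0, -0.5, 0, 0.0047, 0, 0.0006, -1]
    - [0, -0.5, 0, 0.0047, 0, 0.0006, -1]
    - [0, -0.5, 0, 0.0047, 0, 0.0006, -1]
    - [0, -0.5, 0, 0.0047, 0, 0.0006, -1]
    - [0, -0.5, 0, 0.0047, 0, 0.0006, -1]
    - [0, -0.5, 0, 0.0047, 0, 0.0006, -1]
    - [0, -0.5, 0, 0.0047, 0, 0.0006, -1]

```text
clock: 28.1
tcp_pos: [0.5846, 0.0362, 0.2106]
orientation: [0.029, 2.772, -0.004]
contact_force: [0.2, 0.1, -2.0]
grip_width: 0.0157
gripper_force: 59.5
```

apply_moves:
  moves:
    - [0, -0.5, 0, 0.0047, 0, 0.0006, -1]
    - [0, -0.5, 0, 0.0047, 0, 0.0006, -1]
    - [0, 0, 0, 0, 0, 0, -1]
    - [0, 0, 0, 0, 0, 0, -1]
    - [0, 0, 0, 0, 0, 0, -1]
    - [0, 0, 0, 0, 0, 0, -1]
    - [0, 0, 0, 0, 0, 0, -1]
    - [0, 0, 0, 0, 0, 0, -1]

```text
clock: 28.77
tcp_pos: [0.5779, 0.0368, 0.2059]
orientation: [0.027, 2.669, -0.007]
contact_force: [0.4, 0.3, -1.4]
grip_width: 0.0151
gripper_force: 59.5
```

Run:
```python
from h import *
o=telemetry.get_obs();f=grab_frame('wrist');cv2.imwrite('pics/w14.png',f)
print(o['tcp_pos'],o['orientation'],o['contact_force'])
R_=R.from_rotvec(o['orientation']).as_matrix(); n=o['tcp_pos']+R_@[.091,0,.065];print('nose',n)
K,T=cam('wrist',o)
for z in(.08,):
  for c in beads(f): print(c.round(0).tolist(), onplane(c[:2],z,K,T)[:2].round(3))
```

```text
[0.57788028 0.03681529 0.20587898] [ 0.02674897  2.66893843 -0.00672385] [ 0.44693574  0.26122695 -1.42912992]
nose [0.52644701 0.03782889 0.10658351]
[380.0, 30.0, 19.0] [0.505 0.076]
[22.0, 220.0, 21.0] [ 0.69 -0.3 ]
[34.0, 230.0, 21.0] [ 0.706 -0.298]
[330.0, 62.0, 16.0] [0.525 0.043]
[468.0, 76.0, 16.0] [0.537 0.142]
[22.0, 234.0, 20.0] [ 0.713 -0.316]
[568.0, 96.0, 16.0] [0.554 0.224]
[264.0, 6.0, 17.0] [0.49  0.001]
[42.0, 234.0, 17.0] [ 0.715 -0.294]
[408.0, 334.0, 16.0] [1.027 0.187]
[10.0, 230.0, 21.0] [ 0.705 -0.324]
[216.0, 358.0, 19.0] [ 1.159 -0.21 ]
[590.0, 118.0, 18.0] [0.574 0.252]
[250.0, 106.0, 16.0] [ 0.558 -0.02 ]
[426.0, 356.0, 20.0] [1.161 0.252]
[234.0, 342.0, 19.0] [ 1.062 -0.148]
[618.0, 60.0, 20.0] [0.528 0.243]
[396.0, 98.0, 16.0] [0.553 0.093]
[36.0, 200.0, 20.0] [ 0.659 -0.262]
[586.0, 88.0, 17.0] [0.548 0.233]
[34.0, 240.0, 12.0] [ 0.724 -0.311]
[314.0, 320.0, 12.0] [0.961 0.013]
[562.0, 54.0, 12.0] [0.523 0.203]
[52.0, 226.0, 11.0] [ 0.699 -0.272]
[40.0, 218.0, 9.0] [ 0.687 -0.278]
[430.0, 100.0, 21.0] [0.555 0.12 ]
[582.0, 98.0, 9.0] [0.556 0.235]
[510.0, 122.0, 18.0] [0.575 0.188]
[226.0, 360.0, 17.0] [ 1.173 -0.192]
[622.0, 130.0, 18.0] [0.585 0.285]
[4.0, 222.0, 16.0] [ 0.691 -0.321]
[534.0, 38.0, 12.0] [0.512 0.178]
[388.0, 22.0, 9.0] [0.5  0.08]
[22.0, 244.0, 9.0] [ 0.734 -0.332]
[2.0, 212.0, 10.0] [ 0.675 -0.309]
[390.0, 34.0, 8.0] [0.508 0.083]
```

apply_moves:
  moves:
    - [0, -0.5, 0, 0.0034, 0, -0.0048, -1]
    - [0, -0.5, 0, 0.0034, 0, -0.0048, -1]
    - [0, -0.5, 0, 0.0034, 0, -0.0048, -1]
    - [0, 0, 0, 0, 0, 0, -1]
    - [0, 0, 0, 0, 0, 0, -1]
    - [0, 0, 0, -0.02, 0, -0.012, -1]
    - [0, 0, 0, -0.027, 0, -0.012, -1]
    - [0, 0, 0, -0.027, 0, -0.012, -1]

```text
clock: 29.48
tcp_pos: [0.6058, 0.0339, 0.282]
orientation: [0.029, 2.554, -0.013]
contact_force: [1.7, 0.6, -1.6]
grip_width: 0.0154
gripper_force: 59.6
```

apply_moves:
  moves:
    - [0, 1, 0, -0.027, 0, -0.005, -1]
    - [0, 1, 0, -0.025, 0, 0, -1]
    - [0, 1, 0, -0.02, 0, 0, -1]
    - [0, 1, 0, 0, 0, 0, -1]
    - [0, 1, 0, 0, 0, 0, -1]
    - [0, 0.9, 0, 0, 0, 0, -1]
    - [0, 0, 0, 0, 0, 0, -1]
    - [0, 0, 0, 0, 0, 0, -1]

```text
clock: 30.15
tcp_pos: [0.6629, 0.0304, 0.3143]
orientation: [-0.045, -3.14, 0.012]
contact_force: [-0.6, 0.5, -2.1]
grip_width: 0.0155
gripper_force: 59.5
```

Run:
```python
from h import *
import pickle
o=telemetry.get_obs();f=grab_frame('wrist');g=grab_frame('scene');s=grab_frame('side')
print(o['tcp_pos'],o['orientation'],o['contact_force'])
pickle.dump((o,f,g,s),open('o15.pkl','wb'))
K,T=cam('wrist',o); print(proj([[.520,.036,.08],[.585,.036,.105],[.455,.036,.105]],K,T))
for n,z in(('scene',.08),('side',.08)): print(proj([[.52,.036,z]],*cam(n)))
im=np.zeros((600,800,3),np.uint8)
im[:400,:640]=f
im[400:,:400]=cv2.resize(g[200:250,310:410],(400,200),interpolation=cv2.INTER_CUBIC)
im[400:,400:]=cv2.resize(s[150:200,260:360],(400,200),interpolation=cv2.INTER_CUBIC)
cv2.imwrite('pics/w15.png',im)
```

```text
[0.66289966 0.03040834 0.31428451] [-0.04531529 -3.13976873  0.0118191 ] [-0.61634375  0.45821878 -2.07031359]
[[325.65344037  39.57207602]
 [327.26908877 100.30638766]
 [323.95996572 -39.02383694]]
[[353.34505857 215.1031999 ]]
[[300.53532334 184.27482821]]
```

apply_moves:
  moves:
    - [0, 0, 0, 0.018, -0.03, 0, -1]
    - [0, 0, 0, 0.018, -0.03, 0, -1]
    - [0, 0, 0, 0.018, -0.03, 0, -1]
    - [0, 0, 0, 0.018, -0.03, 0, -1]
    - [0, 0, 0, 0.018, -0.03, 0, -1]
    - [0, 0, 0, 0, 0, 0, -1]
    - [0, 0, 0, 0, 0, 0, -1]
    - [0, 0, 0, 0, 0, 0, -1]

```text
clock: 30.97
tcp_pos: [0.5665, -0.1154, 0.318]
orientation: [-0.045, -3.141, 0.012]
contact_force: [0.4, 0.1, -3.3]
grip_width: 0.0152
gripper_force: 59.5
```

Run:
```python
from h import *
import pickle
o=telemetry.get_obs();f=grab_frame('wrist');g=grab_frame('scene');s=grab_frame('side')
print(o['tcp_pos'],o['orientation'],o['contact_force'])
pickle.dump((o,f,g,s),open('o15.pkl','wb'))
K,T=cam('wrist',o); print(proj([[.520,.036,.08],[.585,.036,.105],[.455,.036,.105]],K,T))
im=np.zeros((600,800,3),np.uint8)
im[:400,:640]=f
im[400:,:400]=cv2.resize(g[190:240,305:405],(400,200),interpolation=cv2.INTER_CUBIC)
im[400:,400:]=cv2.resize(s[155:205,250:350],(400,200),interpolation=cv2.INTER_CUBIC)
cv2.imwrite('pics/w15.png',im)
```

```text
[ 0.56647158 -0.11544617  0.3180386 ] [-0.04475557 -3.14101776  0.01190276] [ 0.42101662  0.06192277 -3.30806271]
[[446.53114164 123.10777457]
 [449.18107674 179.57860966]
 [461.36180156  63.24581856]]
```

View pics/w15.png

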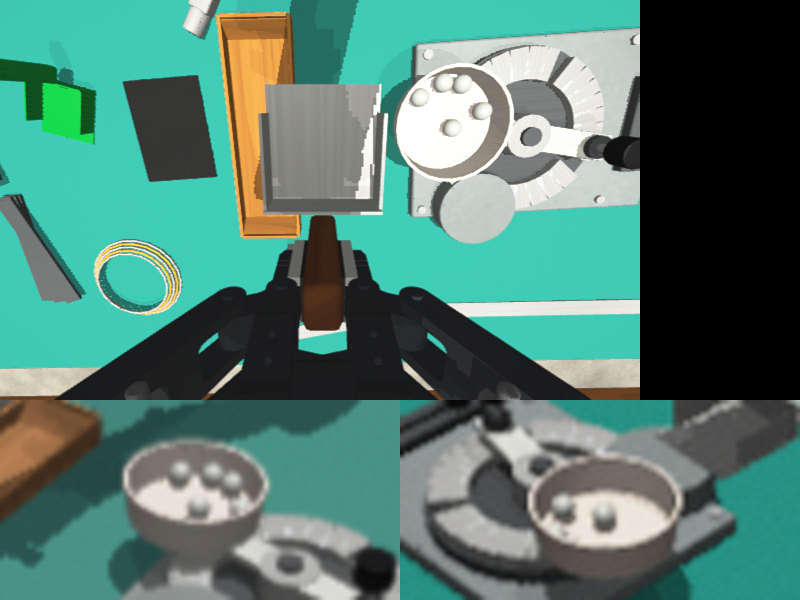

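The mosaic shows all five beads in the bowl ((419,97),(443,83),(462,84),(482,111),(452,128)), the trough and scoop empty, the pad at (172,128). Now return the scoop.

apply_moves:
  moves:
    - [0, 0, -0.57, 0, 0, 0, -1]
    - [0, 0, 0, -0.0007, -0.033, 0.01, -1]
    - [0, 0, 0, -0.0007, -0.033, 0.01, -1]
    - [0, 0, 0, -0.0007, -0.033, 0.01, -1]
    - [0, 0, 0, -0.0007, -0.033, 0.01, -1]
    - [0, 0, 0, -0.0007, -0.033, 0.01, -1]
    - [0, 0, 0, -0.0007, -0.033, 0.01, -1]
    - [0, 0, 0, -0.0007, -0.03, 0.01, -1]

```text
clock: 31.78
tcp_pos: [0.5791, -0.3457, 0.2486]
orientation: [0.051, -3.138, 0.016]
contact_force: [-0.3, 0.6, -1.7]
grip_width: 0.0154
gripper_force: 59.6
```

apply_moves:
  moves:
    - [0, 0, 0, 0, 0, 0.03, -1]
    - [0, 0, 0, 0, 0, 0.035, -1]
    - [0, 0, 0, 0, 0, 0.035, -1]
    - [0, 0, 0, 0, 0, 0.03, -1]
    - [0, 0, 0, 0, 0, 0.015, -1]
    - [0, 0, 0, 0, 0, 0, -1]
    - [0, 0, 0, 0, 0, 0, -1]
    - [0, 0, 0, 0, 0, 0, -1]

```text
clock: 32.45
tcp_pos: [0.5793, -0.3471, 0.1068]
orientation: [0.048, -3.141, 0.019]
contact_force: [0.0, 0.1, -2.2]
grip_width: 0.0151
gripper_force: 59.7
```

Run:
```python
from h import *
import pickle
o,f,g,s=pickle.load(open('o15.pkl','rb'));K,T=cam('wrist',o)
print('pad',[onplane(c,.003,K,T).round(3) for c in((124,81),(199,76),(216,177),(149,181))])
o=telemetry.get_obs();print(o['tcp_pos'],o['orientation'])
```

```text
pad [array([ 0.455, -0.399,  0.003]), array([ 0.451, -0.29 ,  0.003]), array([ 0.599, -0.287,  0.003]), array([ 0.602, -0.394,  0.003])]
[ 0.57932292 -0.34710101  0.10678764] [ 0.04837018 -3.14094878  0.01890132]
```

apply_moves:
  moves:
    - [0, 0, 0, 0, 0.002, 0.014, -1]
    - [0, 0, 0, 0, 0, 0.014, -1]
    - [0, 0, 0, 0, 0, 0.006, -1]
    - [0, 0, 0, 0, 0, 0.003, -1]
    - [0, 0, 0, 0, 0, 0.001, -1]
    - [0, 0, 0, 0, 0, 0, -1]
    - [0, 0, 0, 0, 0, 0, -1]
    - [0, 0, 0, 0, 0, 0, -1]

```text
clock: 33.12
tcp_pos: [0.5783, -0.3442, 0.0681]
orientation: [0.048, -3.139, 0.014]
contact_force: [-0.8, 2.9, 11.5]
grip_width: 0.0153
gripper_force: 61.7
```

apply_moves:
  moves:
    - [0, 0, 0, 0, 0, -0.001, 1]
    - [0, 0, 0, 0, 0, 0, 1]
    - [0, 0, 0, 0, 0, 0, 1]
    - [0, 0, 0, 0, 0, 0, 1]
    - [0, 0, 0, 0, 0, 0, 1]
    - [0, 0, 0, 0, 0, 0, 1]
    - [0, 0, 0, 0, 0, 0, 1]
    - [0, 0, 0, 0, 0, 0, 1]

```text
clock: 33.78
tcp_pos: [0.5776, -0.3447, 0.0676]
orientation: [0.048, -3.138, 0.016]
contact_force: [-0.5, -0.0, 0.2]
grip_width: 0.0857
gripper_force: 0.0
```

apply_moves:
  moves:
    - [0, 0, 0, 0, 0, -0.015, 1]
    - [0, 0, 0, 0, 0, -0.035, 1]
    - [0, 0, 0, 0, 0, -0.038, 1]
    - [0, 0, 0, 0, 0, -0.038, 1]
    - [0, 0, 0, 0, 0, -0.038, 1]
    - [0, 0, 0.2, 0, 0, -0.038, 1]
    - [0, 0, 0, 0, 0, 0, 1]
    - [0, 0, 0, 0, 0, 0, 1]

```text
clock: 34.45
tcp_pos: [0.5792, -0.3438, 0.2737]
orientation: [-0.014, 3.139, -0.02]
contact_force: [-0.0, 0.7, -0.4]
grip_width: 0.0852
gripper_force: 0.0
```

Run:
```python
from h import *
o=telemetry.get_obs();f=grab_frame('wrist');g=grab_frame('scene');s=grab_frame('side');C={n:cam(n) for n in('scene','side')}
print(o['tcp_pos'],o['orientation'],o['grip_width'])
ms=[]
for n,u in(('scene',272),('side',381)):
    e=[x for x in silhouettes('scoop',n) if abs(x['extent'][0]-u)<14]; print([x['extent'] for x in e])
    if e: ms.append((e[0]['mask'],*C[n]))
print(fit([box(80,76,3,31)/1000,box(22,16,31,113,51,0)/1000],ms,[.527,-.344,.03]))
```

```text
[ 0.57918391 -0.34381915  0.27369728] [-0.01413246  3.1387456  -0.01997027] 0.0851848856093423
[[271.4, 193.5, 27.1, 26.0]]
[[382.0, 246.6, 34.3, 49.5]]
(array([ 0.52535587, -0.34944902,  0.11033731]), np.float64(0.3853006681514476))
```

apply_moves:
  moves:
    - [-0.12, 0, 0, 0.003, 0.02, 0, 1]
    - [0, 0, 0, 0.0033, 0.04, 0, 1]
    - [0, 0, 0, 0.0033, 0.04, 0, 1]
    - [0, 0, 0, 0.0033, 0.04, 0, 1]
    - [0, 0, 0, 0.0033, 0.04, 0, 1]
    - [0, 0, 0, 0.0033, 0.04, 0, 1]
    - [0, 0, 0, 0.0033, 0.04, 0, 1]
    - [0, 0, 0, 0.0033, 0.04, 0, 1]

```text
clock: 35.37
tcp_pos: [0.5483, -0.041, 0.2693]
orientation: [0.015, -3.137, -0.003]
contact_force: [0.9, 0.3, 0.9]
grip_width: 0.0856
gripper_force: 0.0
```

apply_moves:
  moves:
    - [0, 0, 0, 0.0033, 0.04, 0, 1]
    - [0, 0, 0, 0.0033, 0.04, 0, 1]
    - [0, 0, 0, 0.0033, 0.04, 0, 1]
    - [0, 0, 0, 0.0033, 0.04, 0, 1]
    - [0, 0, 0, 0.0033, 0.04, 0, 1]
    - [0, 0, 0, 0.0033, 0.04, 0, 1]
    - [0, 0, 0, 0.0033, 0.04, 0, 1]
    - [0, 0, 0, 0, 0, 0, 1]

```text
clock: 36.03
tcp_pos: [0.5207, 0.2472, 0.2693]
orientation: [0.035, -3.136, -0.007]
contact_force: [-1.0, 1.8, -0.9]
grip_width: 0.0854
gripper_force: 0.0
```

apply_moves:
  moves:
    - [0, 0, 0, 0, 0, 0, 1]
    - [0, 0, 0, 0, 0, 0, 1]
    - [0, 0, 0, 0, 0, 0, 1]
    - [0, 0, 0, 0, 0, 0, 1]
    - [0, 0, 0, 0, 0, 0, 1]
    - [0, 0, 0, 0, 0, 0, 1]
    - [0, 0, 0, 0, 0, 0, 1]
    - [0, 0, 0, 0, 0, 0, 1]

```text
clock: 36.7
tcp_pos: [0.5237, 0.2366, 0.271]
orientation: [0.014, -3.139, -0.004]
contact_force: [-0.4, 0.1, -0.0]
grip_width: 0.0856
gripper_force: 0.0
```

Run:
```python
from h import *
import pickle
o=telemetry.get_obs();f=grab_frame('wrist')
print(o['tcp_pos'],o['orientation']);pickle.dump((o,f),open('o16.pkl','wb'));K,T=cam('wrist',o)
for e in silhouettes('knob_top','wrist')[:2]: print(e['p'],e['extent'],onplane(e['extent'][:2],.112,K,T),onplane(e['extent'][:2],.124,K,T))
g=cv2.cvtColor(f,cv2.COLOR_BGR2GRAY)
p=proj([[.55,.239,.124]],K,T)[0];print('pred',p)
c=cv2.HoughCircles(cv2.medianBlur(g,3),cv2.HOUGH_GRADIENT,1,15,param1=60,param2=10,minRadius=14,maxRadius=34)
for q in ([] if c is None else c[0]):
    if abs(q[0]-p[0])<40 and abs(q[1]-p[1])<40: print(q,onplane(q[:2],.124,K,T))
```

```text
[0.52372115 0.23659887 0.27102175] [ 0.01396301 -3.13863446 -0.00392472]
0.97 [324.6, 209.6, 39.1, 40.2] [0.55634811 0.23901532 0.112     ] [0.55188101 0.23885595 0.124     ]
pred [324.75921116 207.87719707]
[305.5 171.5  33.4] [0.51202794 0.21965118 0.124     ]
[324.5 208.5  18.3] [0.5506806  0.23874143 0.124     ]
[306.5 210.5  33.4] [0.55299359 0.22028791 0.124     ]
[315.5 196.5  32.3] [0.53782594 0.22951382 0.124     ]
[322.5 180.5  18.8] [0.521063   0.23645843 0.124     ]
[294.5 185.5  32.3] [0.52642227 0.20852743 0.124     ]
[358.5 181.5  21. ] [0.52183706 0.27229375 0.124     ]
[296.5 231.5  23. ] [0.57660776 0.20958504 0.124     ]
```

apply_moves:
  moves:
    - [0, 0, 0, -0.014, 0.001, 0.01, 1]
    - [0, 0, 0, -0.014, 0.0012, 0.02, 1]
    - [0, 0, 0, 0, 0, 0.035, 1]
    - [0, 0, 0, 0, 0, 0.035, 1]
    - [0, 0, 0, 0, 0, 0.035, 1]
    - [0, 0, 0, 0, 0, 0.03, 1]
    - [0, 0, 0, 0, 0, 0.015, 1]
    - [0, 0, 0, 0, 0, 0, 1]
  grip_force: 60

```text
clock: 37.47
tcp_pos: [0.5484, 0.2389, 0.0871]
orientation: [0.015, -3.133, 0.002]
contact_force: [-0.1, -0.8, 0.1]
grip_width: 0.0854
gripper_force: 0.0
```

apply_moves:
  moves:
    - [0, 0, 0, 0, 0, 0, 1]
    - [0, 0, 0, 0, 0, 0, -1]
    - [0, 0, 0, 0, 0, 0, -1]
    - [0, 0, 0, 0, 0, 0, -1]
    - [0, 0, 0, 0, 0, 0, -1]
    - [0, 0, 0, 0, 0, 0, -1]
    - [0, 0, 0, 0, 0, 0, -1]
    - [0, 0, 0, 0, 0, 0, -1]

```text
clock: 38.13
tcp_pos: [0.5518, 0.2385, 0.0923]
orientation: [0.012, -3.14, -0.003]
contact_force: [-1.1, -3.9, 7.8]
grip_width: 0.0345
gripper_force: 59.7
```

apply_moves:
  moves:
    - [0, 0, 0, 0, 0, -0.005, -1]
    - [0, 0, 0, 0, 0, -0.005, -1]
    - [0, 0, 0, 0, 0, -0.006, -1]
    - [0, 0, 0, 0, 0, 0, -1]
    - [0, 0, 0, 0, 0, 0, -1]
    - [0, 0, 0, 0, 0, 0, -1]
    - [0, 0, 0, 0, 0, 0, -1]
    - [0, 0, 0, 0, 0, 0, -1]

```text
clock: 38.8
tcp_pos: [0.5511, 0.2386, 0.1064]
orientation: [0.014, -3.138, -0.001]
contact_force: [3.9, -4.3, -8.9]
grip_width: 0.0346
gripper_force: 60.6
```

apply_moves:
  moves:
    - [0, 0, -0.8, 0.0075, 0.0008, 0, -1]
    - [0, 0, -0.8, 0.0075, 0.0008, 0, -1]
    - [0, 0, -0.8, 0.0075, 0.0008, 0, -1]
    - [0, 0, -0.8, 0.0075, 0.0008, 0, -1]
    - [0, 0, -0.8, 0.0075, 0.0008, 0, -1]
    - [0, 0, 0, 0, 0, 0, -1]
    - [0, 0, 0, 0, 0, 0, -1]
    - [0, 0, 0, 0, 0, 0, -1]

```text
clock: 39.47
tcp_pos: [0.5139, 0.2353, 0.1067]
orientation: [0.666, -3.067, -0.001]
contact_force: [4.8, -6.7, -8.9]
grip_width: 0.0345
gripper_force: 60.9
```

Run:
```python
from h import *
o=telemetry.get_obs();p=o['tcp_pos'];d=p[:2]-[.538,.1497];print(p,np.hypot(*d),np.degrees(np.arctan2(d[1],d[0])),o['joints'],o['contact_force'],o['moment'])
m=R.from_rotvec(o['orientation']).as_matrix();print(np.degrees(np.arctan2(-m[1,0],-m[0,0])))
```

```text
[0.51393605 0.23528216 0.10665178] 0.08890095037108812 105.70489457760068 [-0.84114103  0.47503891  0.39031825  1.94830872 -0.25527559  0.76823899
  1.69409228] [ 4.84809772 -6.6539736  -8.92217729] [-1.08809837 -0.7658315   0.35002679]
24.508162679360353
```

apply_moves:
  moves:
    - [0, 0, -0.8, 0.0075, 0.0005, 0, -1]
    - [0, 0, -0.8, 0.0075, 0.0005, 0, -1]
    - [0, 0, -0.8, 0.0075, 0.0005, 0, -1]
    - [0, 0, -0.8, 0.0075, 0.0006, 0, -1]
    - [0, 0, -0.8, 0.0075, 0.0006, 0, -1]
    - [0, 0, 0, 0, 0, 0, -1]
    - [0, 0, 0, 0, 0, 0, -1]
    - [0, 0, 0, 0, 0, 0, -1]

```text
clock: 40.13
tcp_pos: [0.4818, 0.2173, 0.1069]
orientation: [1.288, -2.863, -0.003]
contact_force: [3.9, -4.2, -10.2]
grip_width: 0.0345
gripper_force: 61.1
```

Run:
```python
from h import *
o=telemetry.get_obs();p=o['tcp_pos'];d=p[:2]-[.538,.1497];print(p,np.hypot(*d),np.degrees(np.arctan2(d[1],d[0])),o['joints'],o['contact_force'],o['moment'])
m=R.from_rotvec(o['orientation']).as_matrix();print(np.degrees(np.arctan2(-m[1,0],-m[0,0])))
```

```text
[0.48177951 0.21733004 0.10688608] 0.08794638185925246 129.73656860376855 [-0.7722382   0.41015296  0.28802299  2.02864545 -0.17460694  0.72732006
  2.04042769] [  3.90476614  -4.22737792 -10.17053572] [-0.94695807 -0.88968671  0.13871815]
48.43627530648571
```

apply_moves:
  moves:
    - [0, 0, -0.8, 0.0075, 0.0008, 0, -1]
    - [0, 0, -0.8, 0.0075, 0.0008, 0, -1]
    - [0, 0, -0.8, 0.0075, 0.0008, 0, -1]
    - [0, 0, -0.8, 0.0075, 0.0008, 0, -1]
    - [0, 0, -0.8, 0.0075, 0.0008, 0, -1]
    - [0, 0, -0.5, 0.0047, 0.0005, 0, -1]
    - [0, 0, 0, 0, 0, 0, -1]
    - [0, 0, 0, 0, 0, 0, -1]

```text
clock: 40.8
tcp_pos: [0.4577, 0.1836, 0.1073]
orientation: [-1.921, 2.486, 0.004]
contact_force: [5.8, -3.6, -10.0]
grip_width: 0.0344
gripper_force: 61.2
```

Run:
```python
from h import *
import pickle
o=telemetry.get_obs();f=grab_frame('wrist');p=o['tcp_pos'];d=p[:2]-[.538,.1497];print(p,np.hypot(*d),np.degrees(np.arctan2(d[1],d[0])),o['joints'],o['contact_force'],o['moment'])
m=R.from_rotvec(o['orientation']).as_matrix();print(np.degrees(np.arctan2(-m[1,0],-m[0,0])))
g=grab_frame('scene');pickle.dump((o,f,g),open('o17.pkl','wb'))
K,T=cam('scene')
for e in silhouettes('bowl_in','scene')[:2]: print(e['p'],e['extent'])
for e in silhouettes('knob_top','scene')[:2]: print(e['p'],e['extent'])
```

```text
[0.4576609  0.18362656 0.10725353] 0.08720884119899908 157.10605564142338 [-0.65611178  0.35184116  0.17962292  2.10365177 -0.10009229  0.69390398
  2.47643991] [ 5.75206767 -3.60708073 -9.97489456] [-0.94087501 -1.08692639 -0.05141462]
75.39327942350822
0.91 [366.4, 230.1, 74.1, 46.0]
0.65 [398.2, 217.0, 6.2, 18.4]
```

apply_moves:
  moves:
    - [0, 0, -0.22, 0.002, 0.0002, 0, -1]
    - [0, 0, 0, 0, 0, 0, -1]
    - [0, 0, 0, 0, 0, 0, -1]
    - [0, 0, 0, 0, 0, 0, 1]
    - [0, 0, 0, 0, 0, 0, 1]
    - [0, 0, 0, 0, 0, 0, 1]
    - [0, 0, 0, 0, 0, 0, 1]
    - [0, 0, 0, 0, 0, 0, 1]

```text
clock: 41.67
tcp_pos: [0.4558, 0.1832, 0.1073]
orientation: [1.953, -2.46, -0.006]
contact_force: [0.5, 0.3, -0.3]
grip_width: 0.0851
gripper_force: 0.0
```

apply_moves:
  moves:
    - [0, 0, 0, 0, 0, 0, 1]
    - [0, 0, 0, 0, 0, -0.02, 1]
    - [0, 0, 0, 0, 0, -0.035, 1]
    - [0, 0, 0, 0, 0, -0.035, 1]
    - [0, 0, 0, 0, 0, -0.035, 1]
    - [0, 0, 0, 0.02, 0, -0.03, 1]
    - [0, 0, 0, 0, 0, 0, 1]
    - [0, 0, 0, 0, 0, 0, 1]

```text
clock: 42.33
tcp_pos: [0.4526, 0.1625, 0.2637]
orientation: [-1.949, 2.46, 0.005]
contact_force: [-0.0, 0.2, -0.5]
grip_width: 0.0854
gripper_force: 0.0
```

Run:
```python
from h import *
import pickle
o=telemetry.get_obs();f=grab_frame('wrist');g=grab_frame('scene');s=grab_frame('side')
pickle.dump((o,f,g,s),open('o18.pkl','wb'));cv2.imwrite('pics/w18.png',f)
print(o['tcp_pos'],o['orientation'])
C={n:cam(n,o) for n in('wrist','scene','side')}
for n in C:
    print(n,[(round(e['p'],2),e['extent']) for e in silhouettes('knob_top',n)[:2]])
    for l in(0,.01): print('  pred lift',l,proj([[.4555,.183,.11+l],[.4555,.183,.124+l]],*C[n]).round(1).tolist())
K,T=C['wrist'];p=proj([[.4555,.183,.124]],K,T)[0]
c=cv2.HoughCircles(cv2.medianBlur(cv2.cvtColor(f,cv2.COLOR_BGR2GRAY),3),cv2.HOUGH_GRADIENT,1,8,param1=60,param2=10,minRadius=13,maxRadius=30)
print([q.round(1).tolist() for q in c[0] if np.hypot(*(q[:2]-p))<35])
```

```text
[0.45257967 0.16250265 0.26373197] [-1.94865605  2.46009975  0.00536111]
wrist [(0.9, [323.5, 201.4, 37.3, 43.1])]
  pred lift 0 [[324.0, 199.9], [324.1, 204.5]]
  pred lift 0.01 [[324.1, 203.2], [324.2, 208.0]]
scene [(0.46, [396.1, 217.5, 7.3, 9.0])]
  pred lift 0 [[397.4, 213.5], [397.8, 210.4]]
  pred lift 0.01 [[397.7, 211.3], [398.1, 208.1]]
side [(0.59, [261.1, 165.0, 11.1, 10.8])]
  pred lift 0 [[260.0, 166.3], [259.7, 163.1]]
  pred lift 0.01 [[259.7, 164.1], [259.4, 160.8]]
[[322.5, 203.5, 18.0], [310.5, 201.5, 28.200000762939453], [328.5, 193.5, 29.399999618530273], [332.5, 205.5, 28.200000762939453], [319.5, 194.5, 26.100000381469727], [331.5, 175.5, 15.0], [318.5, 214.5, 23.899999618530273], [297.5, 212.5, 23.899999618530273], [323.5, 176.5, 14.399999618530273], [340.5, 182.5, 14.399999618530273], [304.5, 220.5, 14.100000381469727]]
```

apply_moves:
  moves:
    - [0, 0, 0, -0.0206, 0.002, 0, -1]
    - [0, 0, 0, 0, 0, 0.02, -1]
    - [0, 0, 0, 0, 0, 0.03, -1]
    - [0, 0, 0, 0, 0, 0.03, -1]
    - [0, 0, 0, 0, 0, 0.03, -1]
    - [0, 0, 0, 0, 0, 0.016, -1]
    - [0, 0, 0, 0, 0, 0, -1]
    - [0, 0, 0, 0, 0, 0, -1]

```text
clock: 43.3
tcp_pos: [0.4534, 0.1834, 0.1351]
orientation: [1.95, -2.458, -0.006]
contact_force: [-0.1, 0.6, -0.2]
grip_width: -0.0002
gripper_force: 0.0
```

apply_moves:
  moves:
    - [0, 0, 0, 0, 0, 0.005, -1]
    - [0, 0, 0, 0, 0, 0.003, -1]
    - [0, 0, 0, 0, 0, 0.002, -1]
    - [0, 0, 0, 0, 0, 0, -1]
    - [0, 0, 0, 0, 0, 0, -1]
    - [0, 0, 0, 0, 0, 0, -1]
    - [0, 0, 0, 0, 0, 0, -1]
    - [0, 0, 0, 0, 0, 0, -1]

```text
clock: 43.97
tcp_pos: [0.4541, 0.1837, 0.1262]
orientation: [1.952, -2.461, -0.006]
contact_force: [-0.4, 0.1, 0.7]
grip_width: 0.0
gripper_force: 0.0
```

apply_moves:
  moves:
    - [0, 0, 0, 0, 0, 0.002, -1]
    - [0, 0, 0, 0, 0, 0.002, -1]
    - [0, 0, 0, 0, 0, 0, -1]
    - [0, 0, 0, 0, 0, 0, -1]
    - [0, 0, 0, 0, 0, 0, -1]
    - [0, 0, 0, 0, 0, 0, -1]
    - [0, 0, 0, 0, 0, 0, -1]
    - [0, 0, 0, 0, 0, 0, -1]

```text
clock: 44.63
tcp_pos: [0.4551, 0.1851, 0.1239]
orientation: [-1.951, 2.459, 0.007]
contact_force: [-4.9, 0.6, 18.2]
grip_width: 0.0002
gripper_force: 8.9
```

apply_moves:
  moves:
    - [0, 0, 0, 0, 0, -0.02, -1]
    - [0, 0, 0, 0, 0, -0.035, -1]
    - [0, 0, 0.95, 0, 0, -0.035, -1]
    - [0, 0, 0.95, 0, 0, 0, -1]
    - [0, 0, 0.95, 0, 0, 0, -1]
    - [0, 0, 0.95, 0, 0, 0, -1]
    - [0, 0, 0.95, 0, 0, 0, -1]
    - [0, 0, 0.95, 0, 0, 0, -1]

```text
clock: 45.3
tcp_pos: [0.4542, 0.1834, 0.2119]
orientation: [1.135, -2.927, -0.005]
contact_force: [-0.6, 1.0, -0.2]
grip_width: -0.0
gripper_force: 0.0
```

apply_moves:
  moves:
    - [0, 0, 0.95, 0, 0, 0, -1]
    - [0, 0, 0.95, 0, 0, 0, -1]
    - [0, 0, 0.95, 0, 0, 0, -1]
    - [0, 0, 0.95, 0, 0, 0, -1]
    - [0, 0, 0.95, 0, 0, 0, -1]
    - [0, 0, 0.95, 0, 0, 0, -1]
    - [0, 0, 0.9, 0, 0, 0, -1]
    - [0, 0, 0, 0, 0, 0, -1]

```text
clock: 45.97
tcp_pos: [0.4542, 0.1834, 0.2118]
orientation: [0.079, -3.137, -0.003]
contact_force: [0.1, 1.1, 0.7]
grip_width: 0.0
gripper_force: 0.0
```

apply_moves:
  moves:
    - [0, 0, 0, -0.0266, 0.0232, 0, -1]
    - [0, 0, 0, -0.0266, 0.0232, 0, -1]
    - [0, 0, 0, -0.0266, 0.0232, 0, -1]
    - [0, 0, 0, -0.0266, 0.0232, 0, -1]
    - [0, 0, 0, -0.0266, 0.0232, 0, -1]
    - [0, 0, 0, -0.0266, 0.0232, 0, -1]
    - [0, 0, 0, 0, 0, 0, -1]
    - [0, 0, 0, 0, 0, 0, -1]

```text
clock: 46.63
tcp_pos: [0.6066, 0.3324, 0.2104]
orientation: [0.091, -3.136, -0.002]
contact_force: [0.1, -0.1, -0.1]
grip_width: 0.0001
gripper_force: 0.0
```

Run:
```python
from h import *
o=telemetry.get_obs();f=grab_frame('wrist');g=grab_frame('scene');s=grab_frame('side')
C={n:cam(n,o) for n in('wrist','scene','side')}
print(o['tcp_pos'],o['orientation'])
for n in C:
    print(n,[(round(e['p'],2),e['extent'],onplane(e['extent'][:2],.06,*C[n])[:2].round(3)) for e in silhouettes('lockslide_top',n)[:2]],'jar',[(round(e['p'],2),onplane(e['extent'][:2],.04,*C[n])[:2].round(3)) for e in silhouettes('jar',n)[:2]])
    print(proj([[.5745,.332,.06]],*C[n]))
```

```text
[0.60659539 0.33239445 0.21036767] [ 9.06581477e-02 -3.13634608e+00 -2.37500879e-03]
wrist [(0.83, [324.4, 149.7, 31.0, 25.8], array([0.574, 0.332]))] jar [(0.69, array([0.642, 0.43 ]))]
[[324.20726906 150.58165152]]
scene [(0.4, [419.3, 257.6, 14.4, 15.7], array([0.581, 0.335]))] jar [(0.89, array([0.644, 0.427]))]
[[419.28537776 256.30268409]]
side [(0.55, [263.2, 150.0, 11.7, 11.8], array([0.572, 0.323])), (0.33, [259.9, 165.8, 8.3, 13.8], array([0.497, 0.245]))] jar [(0.6, array([0.644, 0.418]))]
[[262.39472842 148.78263164]]
```

apply_moves:
  moves:
    - [0, 0, 0, -0.004, 0, 0.02, -1]
    - [0, 0, 0, 0, 0, 0.035, -1]
    - [0, 0, 0, 0, 0, 0.035, -1]
    - [0, 0, 0, 0, 0, 0.035, -1]
    - [0, 0, 0, 0, 0, 0.02, -1]
    - [0, 0, 0, 0, 0, 0.008, -1]
    - [0, 0, 0, 0, 0, 0, -1]
    - [0, 0, 0, 0, 0, 0, -1]

```text
clock: 47.75
tcp_pos: [0.6105, 0.3317, 0.0599]
orientation: [0.084, -3.139, -0.005]
contact_force: [-0.7, -0.2, 1.1]
grip_width: -0.0001
gripper_force: 0.0
```

apply_moves:
  moves:
    - [0, 0, 0, 0.006, 0, 0, -1]
    - [0, 0, 0, 0.008, 0, 0, -1]
    - [0, 0, 0, 0.008, 0, 0, -1]
    - [0, 0, 0, 0.008, 0, 0, -1]
    - [0, 0, 0, 0.008, 0, 0, -1]
    - [0, 0, 0, 0.008, 0, 0, -1]
    - [0, 0, 0, 0.008, 0, 0, -1]
    - [0, 0, 0, 0.008, 0, 0, -1]

```text
clock: 48.42
tcp_pos: [0.5471, 0.3285, 0.0593]
orientation: [0.084, -3.138, -0.004]
contact_force: [2.2, -0.2, 0.6]
grip_width: 0.0004
gripper_force: 1.1
```

apply_moves:
  moves:
    - [0, 0, 0, 0.006, 0, 0, -1]
    - [0, 0, 0, 0.006, 0, 0, -1]
    - [0, 0, 0, 0.006, 0, 0, -1]
    - [0, 0, 0, 0.005, 0, 0, -1]
    - [0, 0, 0, 0.003, 0, 0, -1]
    - [0, 0, 0, 0, 0, 0, -1]
    - [0, 0, 0, 0, 0, 0, -1]
    - [0, 0, 0, 0, 0, 0, -1]

```text
clock: 49.08
tcp_pos: [0.5214, 0.3262, 0.0587]
orientation: [0.083, -3.136, -0.002]
contact_force: [0.1, -0.2, 0.4]
grip_width: -0.0004
gripper_force: 0.0
```

apply_moves:
  moves:
    - [0, 0, 0, 0.003, 0, 0, -1]
    - [0, 0, 0, 0.003, 0, 0, -1]
    - [0, 0, 0, 0, 0, 0, -1]
    - [0, 0, 0, 0, 0, 0, -1]
    - [0, 0, 0, 0, 0, 0, -1]
    - [0, 0, 0, 0, 0, 0, -1]
    - [0, 0, 0, 0, 0, 0, -1]
    - [0, 0, 0, 0, 0, 0, -1]

```text
clock: 49.75
tcp_pos: [0.5158, 0.3266, 0.0592]
orientation: [0.084, -3.137, -0.004]
contact_force: [-0.6, 0.5, 0.3]
grip_width: 0.0003
gripper_force: 0.0
```

apply_moves:
  moves:
    - [0, 0, 0, 0.003, 0, 0, -1]
    - [0, 0, 0, 0, 0, 0, -1]
    - [0, 0, 0, 0, 0, 0, -1]
    - [0, 0, 0, 0, 0, 0, -1]
    - [0, 0, 0, 0, 0, 0, -1]
    - [0, 0, 0, 0, 0, 0, -1]
    - [0, 0, 0, 0, 0, 0, -1]
    - [0, 0, 0, 0, 0, 0, -1]

```text
clock: 50.42
tcp_pos: [0.515, 0.3265, 0.0595]
orientation: [-0.083, 3.139, 0.005]
contact_force: [5.7, 0.2, -3.8]
grip_width: -0.0004
gripper_force: 2.8
```

Blocked at the stop as predicted (0.515). One more small press, then back off and check everything.

apply_moves:
  moves:
    - [0, 0, 0, 0.004, 0, 0, -1]
    - [0, 0, 0, 0, 0, 0, -1]
    - [0, 0, 0, 0, 0, 0, -1]
    - [0, 0, 0, 0, 0, 0, -1]
    - [0, 0, 0, 0, 0, 0, -1]
    - [0, 0, 0, -0.012, 0, 0, -1]
    - [0, 0, 0, -0.015, 0, 0, -1]
    - [0, 0, 0, 0, 0, 0, -1]

```text
clock: 51.08
tcp_pos: [0.5386, 0.3273, 0.0595]
orientation: [0.081, -3.14, -0.004]
contact_force: [1.2, -0.3, 0.9]
grip_width: -0.0004
gripper_force: 0.0
```

apply_moves:
  moves:
    - [0, 0, 0, 0, 0, -0.02, -1]
    - [0, 0, 0, 0, 0, -0.035, -1]
    - [0, 0, 0, 0, 0, -0.035, -1]
    - [0, 0, 0, 0, 0, -0.035, -1]
    - [0, 0, 0, 0.01, -0.02, -0.03, -1]
    - [0, 0, 0, 0.01, -0.02, -0.03, -1]
    - [0, 0, 0, 0.01, 0, -0.02, -1]
    - [0, 0, 0, 0, 0, 0, -1]

```text
clock: 51.75
tcp_pos: [0.509, 0.2853, 0.2689]
orientation: [-0.081, 3.139, 0.012]
contact_force: [-0.1, 1.1, -0.4]
grip_width: -0.0004
gripper_force: 0.0
```

Run:
```python
from h import *
o=telemetry.get_obs();f=grab_frame('wrist');g=grab_frame('scene');s=grab_frame('side')
C={n:cam(n,o) for n in('wrist','scene','side')}
print(o['tcp_pos'],o['orientation'],o['contact_force'])
for n in C:
    for th,z in(('lockslide_top',.06),('knob_top',.11),('scoop',.02)):
        print(n,th,[(round(e['p'],2),[int(v) for v in e['extent']],onplane(e['extent'][:2],z,*C[n])[:2].round(3).tolist()) for e in silhouettes(th,n)[:3]])
# beads: bright blobs in the bowl at running position
K,T=C['wrist']; t=np.radians(157.8);B=np.array([.538,.1497])-.115*np.array([np.cos(t),np.sin(t)]);print('bowl',B)
for q in beads(f):
    w=onplane(q[:2],.08,K,T)[:2]
    if np.hypot(*(w-B))<.07: print(q.round(0).tolist(),w.round(3))
```

```text
[0.50902097 0.28526441 0.26888676] [-0.08130844  3.1388425   0.01161345] [-0.06328484  1.05585071 -0.36123101]
wrist lockslide_top [(0.77, [359, 156, 25, 19], [0.493, 0.329])]
wrist knob_top [(0.58, [224, 123, 44, 39], [0.458, 0.188]), (0.39, [359, 158, 23, 21], [0.486, 0.322])]
wrist scoop [(0.67, [223, 124, 45, 44], [0.468, 0.159]), (0.29, [358, 157, 29, 23], [0.501, 0.333])]
scene lockslide_top []
scene knob_top [(0.69, [397, 218, 9, 14], [0.483, 0.197]), (0.69, [367, 231, 69, 41], [0.616, 0.147])]
scene scoop [(0.81, [261, 203, 25, 23], [0.589, -0.352]), (0.68, [235, 158, 14, 37], [0.366, -0.688])]
side lockslide_top [(0.41, [245, 156, 10, 7], [0.491, 0.331]), (0.29, [329, 300, 37, 80], [0.258, -0.384])]
side knob_top [(0.67, [258, 165, 11, 14], [0.456, 0.19]), (0.45, [327, 299, 35, 78], [0.231, -0.406])]
side scoop [(0.89, [412, 289, 36, 34], [0.488, -0.497]), (0.82, [395, 238, 33, 44], [0.611, -0.328]), (0.71, [441, 344, 36, 32], [0.398, -0.659])]
bowl [0.64447512 0.10624831]
[150.0, 252.0, 21.0] [0.619 0.079]
[132.0, 258.0, 20.0] [0.629 0.057]
[162.0, 236.0, 21.0] [0.596 0.096]
[130.0, 288.0, 21.0] [0.673 0.047]
[136.0, 274.0, 8.0] [0.652 0.059]
[174.0, 262.0, 8.0] [0.633 0.107]
[120.0, 256.0, 15.0] [0.627 0.043]
[148.0, 290.0, 9.0] [0.675 0.07 ]
[158.0, 312.0, 14.0] [0.709 0.08 ]
```

The slide is locked, but the scoop was knocked aside (scene (261,203) against (271,193) before). I'll fly over it and put it back.

apply_moves:
  moves:
    - [0, 0, 0, -0.0018, -0.03, 0, 1]
    - [0, 0, 0, -0.0018, -0.04, 0, 1]
    - [0, 0, 0, -0.0018, -0.04, 0, 1]
    - [0, 0, 0, -0.0018, -0.04, 0, 1]
    - [0, 0, 0, -0.0018, -0.04, 0, 1]
    - [0, 0, 0, -0.0018, -0.04, 0, 1]
    - [0, 0, 0, -0.0018, -0.04, 0, 1]
    - [0, 0, 0, -0.0018, -0.04, 0, 1]

```text
clock: 53.02
tcp_pos: [0.5395, -0.0252, 0.2635]
orientation: [0.084, -3.138, -0.004]
contact_force: [1.2, -1.0, -0.2]
grip_width: 0.0857
gripper_force: 0.0
```

apply_moves:
  moves:
    - [0, 0, 0, -0.0018, -0.04, 0, 1]
    - [0, 0, 0, -0.0018, -0.04, 0, 1]
    - [0, 0, 0, -0.0018, -0.04, 0, 1]
    - [0, 0, 0, -0.0018, -0.04, 0, 1]
    - [0, 0, 0, -0.0018, -0.04, 0, 1]
    - [0, 0, 0, -0.0018, -0.04, 0, 1]
    - [0, 0, 0, -0.0018, -0.04, 0, 1]
    - [0, 0, 0, -0.0018, -0.035, 0, 1]

```text
clock: 53.68
tcp_pos: [0.5704, -0.3399, 0.2623]
orientation: [0.082, -3.137, -0.003]
contact_force: [0.0, -0.1, 0.5]
grip_width: 0.0853
gripper_force: 0.0
```

apply_moves:
  moves:
    - [0, 0, 0, 0, 0, 0, 1]
    - [0, 0, 0, 0, 0, 0, 1]
    - [0, 0, 0, 0, 0, 0, 1]
    - [0, 0, 0, 0, 0, 0, 1]
    - [0, 0, 0, 0, 0, 0, 1]
    - [0, 0, 0, 0, 0, 0, 1]
    - [0, 0, 0, 0, 0, 0, 1]
    - [0, 0, 0, 0, 0, 0, 1]

```text
clock: 54.35
tcp_pos: [0.571, -0.3363, 0.2626]
orientation: [0.085, -3.138, -0.004]
contact_force: [0.4, 0.7, -1.1]
grip_width: 0.0852
gripper_force: 0.0
```

Run:
```python
from h import *
import pickle
o=telemetry.get_obs();f=grab_frame('wrist');g=grab_frame('scene');s=grab_frame('side')
C={n:cam(n,o) for n in('wrist','scene','side')}
pickle.dump((o,f,g,s),open('o20.pkl','wb'));cv2.imwrite('pics/w20.png',f)
print(o['tcp_pos'],o['orientation'])
K,T=C['wrist'];E={n:silhouettes('scoop',n) for n in C}
for n in C: print(n,[(round(e['p'],2),[int(v) for v in e['extent']],onplane(e['extent'][:2],.02,*C[n])[:2].round(3).tolist()) for e in E[n][:4]])
ms=[]
for n in C:
    e=[x for x in E[n] if np.hypot(*(onplane(x['extent'][:2],.03,*C[n])[:2]-[.58,-.34]))<.08]
    if e: ms.append((e[0]['mask'],*C[n]));
print(len(ms))
for b in(0,3):
  for y in(-.4,0,.4): print(b,fit([box(80,76,b,b+28)/1000,box(22,16,b+28,b+110,51,0)/1000],ms,[.57,-.34,y]))
# dark brown/red handle pixels in the wrist picture
h=cv2.cvtColor(f,cv2.COLOR_BGR2HSV); m=((h[:,:,0]<12)&(h[:,:,1]>120)&(h[:,:,2]>30)&(h[:,:,2]<150)).astype(np.uint8); m[230:]=0
n,l,st,c=cv2.connectedComponentsWithStats(m)
print([(st[i].tolist(),c[i].round(0).tolist()) for i in range(1,n) if st[i,4]>40])
```

```text
[ 0.57101236 -0.33631485  0.26260793] [ 0.08528782 -3.13774541 -0.00411568]
wrist [(0.89, [200, 79, 82, 111], [0.477, -0.487]), (0.87, [56, 30, 112, 61], [0.433, -0.647]), (0.74, [308, 198, 61, 112], [0.619, -0.353]), (0.47, [437, 292, 71, 50], [0.758, -0.153])]
scene [(0.71, [251, 177, 23, 35], [0.454, -0.518]), (0.68, [236, 156, 17, 35], [0.35, -0.697])]
side [(0.87, [440, 346, 36, 29], [0.394, -0.66]), (0.69, [396, 238, 33, 40], [0.617, -0.331]), (0.2, [260, 167, 9, 13], [0.523, 0.285])]
2
0 (array([ 0.58465408, -0.35123373,  0.03155536]), np.float64(0.3104882904298226))
0 (array([ 0.58405526, -0.35125563,  0.03219139]), np.float64(0.30940532507375507))
0 (array([ 0.58421164, -0.35132309,  0.03574938]), np.float64(0.3094358370441247))
3 (array([ 0.58305196, -0.35058328,  0.02262965]), np.float64(0.32130730050933787))
3 (array([ 0.58305143, -0.35084386,  0.0353758 ]), np.float64(0.32378344011346416))
3 (array([ 0.58313771, -0.35097633,  0.02842756]), np.float64(0.3198788934809844))
[([303, 206, 12, 24, 213], [309.0, 218.0])]
```

Run:
```python
from h import *
import pickle
o,f,g,s=pickle.load(open('o20.pkl','rb'));K,T=cam('wrist',o)
h=cv2.cvtColor(f,cv2.COLOR_BGR2HSV); m=((h[:,:,0]<15)&(h[:,:,1]>100)&(h[:,:,2]>15)&(h[:,:,2]<170)).astype(np.uint8)
n,l,st,c=cv2.connectedComponentsWithStats(m)
for i in range(1,n):
    if st[i,4]>100: print(st[i].tolist(),c[i].round(0).tolist())
H=place(np.array([[40,0,31],[62,0,31],[62,0,113],[40,0,113],[62,8,113],[62,-8,113],[-40,-38,3],[-40,38,3],[40,-38,31],[40,38,31]])/1000.,[.5835,-.351,.03])
print(proj(H,K,T).round(0).tolist())
gm=f.max(2).astype(int)-f.min(2); 
print('nose scan col',[(v,f[v,305].tolist()) for v in range(120,164,4)])
print('left scan row 175',[(u,f[175,u].tolist()) for u in range(256,300,4)],[(u,f[175,u].tolist()) for u in range(324,356,4)])
```

```text
[302, 205, 13, 50, 573] [309.0, 231.0]
[0, 390, 30, 10, 242] [13.0, 395.0]
[131, 395, 45, 5, 164] [152.0, 398.0]
[[310.0, 204.0], [310.0, 219.0], [307.0, 248.0], [307.0, 230.0], [314.0, 248.0], [300.0, 248.0], [283.0, 139.0], [340.0, 141.0], [281.0, 203.0], [339.0, 204.0]]
nose scan col [(120, [35, 35, 36]), (124, [37, 37, 37]), (128, [34, 35, 35]), (132, [35, 35, 36]), (136, [30, 33, 32]), (140, [151, 158, 159]), (144, [151, 158, 160]), (148, [149, 156, 157]), (152, [150, 157, 159]), (156, [150, 155, 157]), (160, [150, 155, 157])]
left scan row 175 [(256, [115, 128, 43]), (260, [114, 128, 43]), (264, [115, 128, 41]), (268, [114, 128, 41]), (272, [116, 129, 44]), (276, [115, 129, 44]), (280, [89, 92, 96]), (284, [103, 107, 108]), (288, [143, 148, 150]), (292, [147, 154, 154]), (296, [145, 151, 152])] [(324, [151, 158, 158]), (328, [145, 152, 153]), (332, [147, 154, 156]), (336, [144, 150, 151]), (340, [105, 109, 110]), (344, [35, 35, 35]), (348, [35, 35, 36]), (352, [34, 34, 34])]
```

apply_moves:
  moves:
    - [0, 0, 0, -0.022, -0.0058, 0, 1]
    - [0, 0, 0, -0.022, -0.0058, 0, 1]
    - [0, 0, 0, -0.0222, -0.0057, 0.02, 1]
    - [0, 0, 0, 0, 0, 0.036, 1]
    - [0, 0, 0, 0, 0, 0.04, 1]
    - [0, 0, 0, 0, 0, 0.04, 1]
    - [0, 0, 0, 0, 0, 0.035, 1]
    - [0, 0, 0, 0, 0, 0.024, 1]

```text
clock: 55.32
tcp_pos: [0.6355, -0.3491, 0.063]
orientation: [0.084, -3.133, -0.007]
contact_force: [-0.7, 1.1, 0.1]
grip_width: 0.0856
gripper_force: 0.0
```

apply_moves:
  moves:
    - [0, 0, 0, 0, 0, 0, 1]
    - [0, 0, 0, 0, 0, 0, -1]
    - [0, 0, 0, 0, 0, 0, -1]
    - [0, 0, 0, 0, 0, 0, -1]
    - [0, 0, 0, 0, 0, 0, -1]
    - [0, 0, 0, 0, 0, 0, -1]
    - [0, 0, 0, 0, 0, 0, -1]
    - [0, 0, 0, 0, 0, 0, -1]
  grip_force: 40

```text
clock: 55.98
tcp_pos: [0.638, -0.3504, 0.0684]
orientation: [0.084, -3.139, -0.003]
contact_force: [0.8, 0.1, 4.4]
grip_width: 0.0156
gripper_force: 39.8
```

apply_moves:
  moves:
    - [0, 0, 0, 0, 0, -0.012, -1]
    - [0, 0, 0, 0, 0, -0.013, -1]
    - [0, 0, 0, 0.015, 0.002, 0, -1]
    - [0, 0, 0, 0.02, 0.003, 0, -1]
    - [0, 0, 0, 0.015, 0.002, 0, -1]
    - [0, 0, 0, 0.008, 0.001, 0, -1]
    - [0, 0, 0, 0, 0, 0, -1]
    - [0, 0, 0, 0, 0, 0, -1]

```text
clock: 56.65
tcp_pos: [0.5796, -0.3456, 0.0932]
orientation: [0.083, -3.139, -0.003]
contact_force: [0.7, 0.4, -2.5]
grip_width: 0.0154
gripper_force: 39.3
```

apply_moves:
  moves:
    - [0, 0, 0, 0, 0, 0.012, -1]
    - [0, 0, 0, 0, 0, 0.006, -1]
    - [0, 0, 0, 0, 0, 0.004, -1]
    - [0, 0, 0, 0, 0, 0, -1]
    - [0, 0, 0, 0, 0, 0, -1]
    - [0, 0, 0, 0, 0, 0, -1]
    - [0, 0, 0, 0, 0, 0, -1]
    - [0, 0, 0, 0, 0, 0, -1]

```text
clock: 57.32
tcp_pos: [0.5809, -0.3446, 0.0707]
orientation: [0.086, -3.139, -0.005]
contact_force: [0.2, 2.9, 6.1]
grip_width: 0.016
gripper_force: 39.8
```

Contact with the pad; release, retreat and look.

apply_moves:
  moves:
    - [0, 0, 0, 0, 0, 0, 1]
    - [0, 0, 0, 0, 0, 0, 1]
    - [0, 0, 0, 0, 0, 0, 1]
    - [0, 0, 0, 0, 0, 0, 1]
    - [0, 0, 0, 0, 0, 0, 1]
    - [0, 0, 0, 0, 0, 0, 1]
    - [0, 0, 0, 0, 0, 0, 1]
    - [0, 0, 0, 0, 0, 0, 1]

```text
clock: 57.98
tcp_pos: [0.5788, -0.3454, 0.0704]
orientation: [0.084, -3.137, -0.004]
contact_force: [-0.0, 0.1, 0.5]
grip_width: 0.0851
gripper_force: 0.0
```

apply_moves:
  moves:
    - [0, 0, 0, 0, 0, -0.015, 1]
    - [0, 0, 0, 0, 0, -0.035, 1]
    - [0, 0, 0, 0, 0, -0.035, 1]
    - [0, 0, 0, 0, 0, -0.035, 1]
    - [0, 0, 0, 0, 0, -0.035, 1]
    - [0, 0, 0, 0, 0, -0.035, 1]
    - [0, 0, 0, 0, 0, 0, 1]
    - [0, 0, 0, 0, 0, 0, 1]

```text
clock: 58.65
tcp_pos: [0.5804, -0.347, 0.2644]
orientation: [-0.083, 3.138, -0.0]
contact_force: [-0.1, 0.2, -0.7]
grip_width: 0.0857
gripper_force: 0.0
```

Run:
```python
from h import *
import pickle
o=telemetry.get_obs();f=grab_frame('wrist');g=grab_frame('scene');s=grab_frame('side')
C={n:cam(n,o) for n in('wrist','scene','side')}
print(o['tcp_pos'],o['orientation'],o['contact_force'])
E={n:silhouettes('scoop',n) for n in C};ms=[]
for n in C:
    e=[x for x in E[n] if np.hypot(*(onplane(x['extent'][:2],.03,*C[n])[:2]-[.55,-.34]))<.08]
    print(n,[x['extent'] for x in e])
    if e: ms.append((e[0]['mask'],*C[n]))
print(fit([box(80,76,3,31)/1000,box(22,16,31,113,51,0)/1000],ms,[.53,-.34,.03]))
h=cv2.cvtColor(f,cv2.COLOR_BGR2HSV); m=((h[:,:,0]<15)&(h[:,:,1]>100)&(h[:,:,2]>15)&(h[:,:,2]<170)).astype(np.uint8)
n,l,st,c=cv2.connectedComponentsWithStats(m); print([st[i].tolist() for i in range(1,n) if st[i,4]>100 and st[i,1]<250])
H=place(np.array([[40,0,31],[62,0,113],[62,8,113],[62,-8,113],[-40,0,3]])/1000.,[.528,-.345,.04]);print(proj(H,*C['wrist']).round(0).tolist())
# knob, slide, beads
for th,z in(('knob_top',.11),('lockslide_top',.06),('bowl_in',.09)):
  for k in('scene','side'): print(th,k,[(round(e['p'],2),[int(v) for v in e['extent']],onplane(e['extent'][:2],z,*C[k])[:2].round(3).tolist()) for e in silhouettes(th,k)[:1]])
```

```text
[ 0.5803645  -0.34703475  0.26436995] [-8.30127899e-02  3.13795307e+00 -3.11096247e-04] [-0.12393282  0.18673194 -0.66439372]
wrist [[325.4, 131.2, 66.5, 98.7]]
scene []
side [[380.5, 246.1, 33.4, 42.8]]
(array([ 0.52134835, -0.34779187,  0.03785789]), np.float64(0.29246993569770885))
[[317, 150, 17, 33, 474]]
[[326.0, 155.0], [327.0, 190.0], [335.0, 191.0], [319.0, 190.0], [327.0, 88.0]]
knob_top scene [(0.43, [397, 216, 13, 14], [0.471, 0.192])]
knob_top side [(0.6, [259, 166, 8, 11], [0.454, 0.186])]
lockslide_top scene []
lockslide_top side []
bowl_in scene [(0.73, [366, 230, 71, 48], [0.589, 0.132])]
bowl_in side [(0.66, [295, 163, 79, 34], [0.581, 0.135])]
```

apply_moves:
  moves:
    - [0, 0, 0, -0.006, 0.03, -0.004, 1]
    - [0, 0, 0, -0.0065, 0.038, -0.004, 1]
    - [0, 0, 0, -0.0065, 0.038, -0.004, 1]
    - [0, 0, 0, -0.0065, 0.038, -0.004, 1]
    - [0, 0, 0, -0.0065, 0.038, -0.004, 1]
    - [0, 0, 0, -0.0065, 0.038, -0.004, 1]
    - [0, 0, 0, -0.0065, 0.038, -0.004, 1]
    - [0, 0, 0, -0.0065, 0.038, -0.004, 1]

```text
clock: 59.92
tcp_pos: [0.6151, -0.0458, 0.2934]
orientation: [0.083, -3.138, -0.004]
contact_force: [0.6, -0.6, -0.2]
grip_width: 0.0851
gripper_force: 0.0
```

apply_moves:
  moves:
    - [0, 0, 0, -0.006, 0.038, -0.004, 1]
    - [0, 0, 0, 0, 0.02, 0, 1]
    - [0, 0, 0, 0, 0, 0, 1]
    - [0, 0, 0, 0, 0, 0, 1]
    - [0, 0, 0, 0, 0, 0, 1]
    - [0, 0, 0, 0, 0, 0, 1]
    - [0, 0, 0, 0, 0, 0, 1]
    - [0, 0, 0, 0, 0, 0, 1]

```text
clock: 60.58
tcp_pos: [0.618, 0.0091, 0.2972]
orientation: [0.08, -3.138, -0.003]
contact_force: [0.5, 1.1, 0.1]
grip_width: 0.0853
gripper_force: 0.0
```

Run:
```python
from h import *
o=telemetry.get_obs();f=grab_frame('wrist');K,T=cam('wrist',o);print(o['tcp_pos'])
B=np.array([.6445,.106]);p=proj([[*B,.08]],K,T)[0];e=proj([[B[0],B[1]+.063,.105]],K,T)[0];rad=abs(e-p).max();print(p,rad)
u,v=p.astype(int);a=70;cr=f[max(0,v-a):v+a,u-a:u+a];g=cv2.cvtColor(cr,cv2.COLOR_BGR2GRAY)
G=cv2.resize(g,None,fx=3,fy=3,interpolation=cv2.INTER_CUBIC)
c=cv2.HoughCircles(cv2.GaussianBlur(G,(5,5),0),cv2.HOUGH_GRADIENT,1,50,param1=70,param2=16,minRadius=24,maxRadius=40)
for q in c[0]/3:
    w=onplane((q[0]+u-a,q[1]+max(0,v-a)),.08,K,T)[:2]; print(q.round(1),w.round(3),round(float(np.hypot(*(w-B))),3))
for r_ in cv2.resize(g,(70,35),interpolation=cv2.INTER_AREA): print(''.join(' .:-=+*#%@'[min(9,x//26)] for x in r_))
```

```text
[0.61803496 0.00914917 0.2971524 ]
[398.72364501 192.31268231] 58.47511642774691
[39.8 53.5  9. ] [0.625 0.065] 0.045
[66.8 34.8  9.3] [0.6   0.096] 0.045
[69.2 65.8  9.3] [0.639 0.103] 0.006
[37.8 91.2  9.3] [0.674 0.068] 0.049
[33.5 71.5  8.7] [0.648 0.06 ] 0.047
-*#######+--%@@@@@@@@@@@@@@*===========-:::-*@@@%%@@%%%%%%%%%%%%#+====
-*########--*#%@@@@@@@%%%%@%+=========-:::-#@@@@@%%%%%%%%%%%##*=======
=*#######*+:=@@@%%%%%%%%%%@@#========-:::=#@@@@@@@@@@%%%%*============
=*######***--*%%%%%%%%@%@@@@@#=====--:::=%@@@@@@@@@@@@@%+=============
=######*****-=#%%%%%%##**+++++=::::::::=%@@@@@@@@@@@@@%===============
=#####******=-=%%#**+========+*#%%%%@@%%%@@@@@@@@@@@@#===============-
=####*******=-:-======-=+#%@@%##**#%@@@@%#**++*%%@@%*=============----
=####****+=----::==-=*%@@@@@#++*##%##%@@@@@@@%*===+#@%*========----+*%
=###****----------*%@@@@@@@@+=*%%@@@%#@@@@@@@@@@%+=-=+#@%+-----=+#%%%%
+##***+=-------=*@@@@@@@@@@@#+*%%@@@%%@@@@@@@@@@@@%=---=#@#+*#%%@@%%%%
-===----------*@@@@@@@@@@@@@@%####%%%@@@@@@@@@@@@@@@*===-+%@%%%%%@@%%%
-===--------=%@%#+++*#%@@@@@@@@@@@@@@@@@@@@@@@@@@@@@@
[... 950 characters left out ...]
+*@%====+#%@@@@@@@@@@@@@@@@@@@@@@@%#+==========+%@*++++++++++
+++++++++++*%%+=====+##%@@@@@@@@@@@@@@%%#*+============#@#++++++++++++
+++++++++++++#@#+=======++***####***++==============+*@%*+++++++++++++
+++++++++++++++#@#*===+=+++++++++++=+=============*%%#++++++++++++++++
+++++++++++++++++*%@#*+==+++++++++++==========+*%%#*++++++++++++++++++
++++++++++++++++++++*#%%%**+============+**#%%#*++++++++++++++++++++++
++++++++++++++++++++++++**#%%%%%%%%%%%%%##**++++++++++++++++++++++++++
++++++++++++++++++++++++++++++++++++++++++========++++++++++++++++++++
+++++++++++++++++++++++++++++++++++++++++-   :-----+++++++++++++++++++
+++++++++++++++++++++++++++++++++++++++++:    .-----=+++++++++++++++++
```

All five beads are in the bowl and the robot is clear of everything.

```bash
python3 -c "
from bench import order; print(order.hand_in())"
```

```text
the job is handed in; nothing more can be done
None
```

I handed the job in at about 61 s of the 200 s. All five beads are in the bowl, the plunger is home in the running notch, the slide is at its locked stop, and the scoop is back near the middle of its pad after being knocked aside. The hand-in returned no verdict.

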